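# Nest the weld nut in the jig corner and cam it tight

## Task

The larger hex nut on the jig plate has to be tacked over the bolt hole. Without picking it up, push it straight across to the rail with your fingertips, drag it along the rail, kept against it all the way, into the corner at the end stop so that it sits over the hole, and only then push the cam lever round until the cam is tight on the nut. Leave the smaller nut and everything else where it is.

Things in the scene. Friction and masses are not known exactly. Their poses are not given: they have to be found in the camera images.
- jig: Fixed weld-nut jig: dark steel plate 150 x 240 x 10 mm on the table, low bolt heads near three of its corners (7 mm above the plate), rail along its far side. Origin at the centre of the underside; own x points across the plate to the rail (away from the robot), y along the rail to the end stop (left), z up; plate top at z = 10 mm
- corner (a point): Where rail and end stop meet, on the plate's top, at jig x = +40, y = +70 mm; axes as the jig's. The rail, a bright bar 18 mm wide and 226 long, 16 mm above the plate (screw heads 4 mm more), has its inner face here, across x. The end stop, a bright block as high, 30 mm long across the plate (towards -x) and 24 mm thick, has its face here, across y, square to the rail
- hole (a point): Centre of the 16 mm bolt hole in the plate, on the plate's top, at jig x = +27, y = +55 mm, axes as the jig's. A nut with one flat on the rail and a corner of its hexagon against the stop has its centre here
- hex_nut_0: The larger, loose steel hex nut (about 50 g): 26 mm across the flats, 30 mm across the corners, 13 mm thick, lying flat on the jig plate. Origin at the centre of its underside; two flats look along its own +x and -x, two corners point along +y and -y, z up
- hex_nut_1: The smaller hex nut, 21 mm across the flats, 10 mm thick, lying on the near part of the plate; not needed, leave alone. Origin at the centre of its underside
- cam_lever (a joint): Turn of the cam lever about its upright pivot, rad: 0 to 0.2 (open) at the start, grows counter-clockwise seen from above. Stays where it is left (friction 0.10 N m, no spring). Its travel ends at 2.6; with the nut home the cam meets the nut at about 1.95 and is tight at about 2.1, with some 7 N at the knob. Closed, the cam stands in the nut's place, so the nut must go in first
- cam: The cam: bright steel disc of 30 mm diameter, 15 mm high, on the plate on the near side of the corner, 5 mm off centre on its pivot. Open, it leaves about 7 mm beside a nut in the corner; turning the lever swings it against the nut's near flat and presses the nut to the rail. Origin on the pivot axis, on the plate's top
- lever_knob (a point): Middle of the black upright knob (17 mm diameter, from 33 to 63 mm above the table) at the end of the lever, 66 mm from the pivot. The lever bar is 12 mm wide, 27 to 33 mm above the table. Open, it points left and towards the robot (140 degrees counter-clockwise from the jig's x); it is pushed first towards the robot, then to the right, to about 260 degrees (pointing right)
- pipe_positioner: Fixed pipe stand to the right of the table (no part of the job). Its round arm, 36 mm thick, lies level 0.34 m above the table top between the robot's start and the jig, from about (0.21, -0.25) to (0.59, -0.40) m: pass over it, tips 0.40 m up or more, or round its near end. Origin at its foot, turned about -1.8 rad
- lever_pivot (a point): On the axis of the lever's pivot, as high as the knob point (48 mm above the table), at jig x = -3.5, y = +59.3 mm; the screw on the pivot reaches 41 mm above the table
- tape_measure: Yellow tape measure, 66 x 99 x 38 mm, lying about; leave alone. Origin at the centre of its underside
- t_joint: Welded steel T sample, 45 x 80 x 40 mm, lying about; leave alone. Origin at the centre of its underside
- centre_punch: Centre punch, 100 mm long, lying about; leave alone. Origin at the centre of its underside
- coupon_2: Steel practice plate with a weld bead, 50 x 100 x 8 mm, lying about; leave alone. Origin at the centre of its underside
- soapstone_holder: Pencil-like soapstone holder, 122 mm long, 11 mm thick, lying about; leave alone. Origin at the centre of its underside
- pliers: Pliers with blue handles, 174 mm long, lying about; leave alone. Origin at the centre of its underside
- nozzle_0: Upright brass torch nozzle, 52 mm tall, lying about; leave alone. Origin at the centre of its underside
- nozzle_1: Upright copper torch nozzle, 46 mm tall, lying about; leave alone. Origin at the centre of its underside
- nozzle_2: Upright brass torch nozzle, 58 mm tall, lying about; leave alone. Origin at the centre of its underside

How it is judged:
By the outcome, as a careful person would: the job done as asked, in the order asked, and still so for the second after the job is handed in, with the robot touching nothing.
It also fails if it takes over 72 s, if anything falls off the work surface, if the arm or the gripper's body presses on something with over 40 N, if the wrist force passes 120 N, or if a joint passes its speed limit or range.

## Robot

A 6-joint arm with a two-finger parallel gripper is mounted at the origin on a cart in front of the work surface, level with it; the furniture and walls round the work are solid. World frame = base frame: x ahead of the robot, y to its left, z up, the work surface at z = 0. Lengths are in m, angles in rad, forces in N, time in s.
With the tool pointing down it reaches from about 0.25 to 0.725 m from the base axis. Payload 9.7 kg.
Tool frame: the origin (TCP) lies midway between the tips of the shut fingers; the grasp point (between the pads) lies arm.tcp_to_grasp behind it (arm.tcp_to_grasp is the distance from the TCP to the grasp point, in m); z points along the fingers, x is the direction in which the jaws open and shut, and the axes are right-handed (so a half turn about z gives the same grasp; the last joint's range is limited). The gripper opens to 85 mm and grips with 20 to 120 N. Pads are 22 mm wide; open, the fingers measure 114 mm over their backs; the gripper's body (76 mm by 85 mm) begins 54 mm behind the grasp point. The pads swing forward as they close: fully open they stand 13 mm farther back than shut.
Start: joints at [-1.226, 0.087, 0.176, 1.66, 0, 1.571], TCP at [0.186, -0.518, 0.231] pointing down, gripper open.
Joint ranges: [-3.13, 3.13], [-0.85, 1.81], [-1.15, 1.24], [-2.2, 2.28], [-1.44, 1.52], [-3.14, 3.14]. Speed limits (rad/s): [2.22, 2.22, 2.57, 3.14, 3.14, 3.14].

## Interface

Orientations are given as [roll, pitch, yaw] about the fixed x, y, z axes, in that order (R = Rz(yaw) Ry(pitch) Rx(roll)).
In Python, from workcell import arm gives the robot as it stands. The module is installed in compiled form; this text tells all that it offers.
- The arm moves only by the tool move_arm, never from a script. Its argument "steps" is one flat list of numbers, 5 for each row, row after row: the gripper command: -1 is fully open, 1 is shut, values between are in proportion, then the shift along the tool's x, y, z in units of 30 mm (1.0 is 30 mm), then the turn about the tool's z in rad. A call has 1 to 12 rows; each row is the pose to reach, as a shift and turn from the pose commanded when the call began, along the tool's axes at that moment; what a row does not reach only later rows make up. A row lasts 1/12 s, in which the tool goes at most 41.7 mm and 7.16 degrees, less where a joint would pass 70% of its speed; a pose out of reach is approached as far as the arm can. A call with a gripper value outside its range is refused whole. The fingers move at their own pace and stop on an object; "newtons" is the grip in N (left out, the last holds). Time passes only in rows, so rows that repeat a pose let the fingers close. It gives the time, the measured TCP pose, the force and the opening at its end, in the units of the state.
- arm.sense(): the state, without advancing time (a new reading comes with each control period).
- arm.grab_frame(name): name is "side" or "top" or "wrist"; returns a dict with "pixels" (400x640x3 uint8, red, green, blue), "vfov" (degrees; the focal length in pixels is half the picture's height over the tangent of half this angle, whatever the lens; pixels are square), "cx", "cy" (the principal point, pixels), "dist_coeffs" ([k1, k2, p1, p2, k3] as OpenCV has them; the pictures are not rectified), "R" (3x3) and "t" (3): a world point X has camera coordinates R X + t. Camera axes: x right, y down, z forward; pixel columns grow to the right and rows downward; lengths in m; the calibration is good to about 2 mm. A picture is of the moment at which its call begins. There is no depth.
- arm.finish_job(): hands the job in, once; it reports no verdict.
The state is a dict: "clock": time; "qpos": joint angles; "qvel": joint speeds; "joint_torque": joint torques, N m; "position": TCP position; "tool_rot": TCP orientation; "contact_force": force on the tool from outside, world axes, zero at the start; "ft_torque": the same for the moment, N m; "width": opening from 0.0 (shut) to 1.0 (fully open).
Only numpy, scipy, OpenCV 4.12 (cv2) and the standard library are available. Lean on these libraries where they do the work, as an engineer would, in place of code of your own. Each camera call takes 0.05 s, during which the arm holds its last target.

## Working session

There is one attempt and no reset: what is moved stays moved. The work goes in short steps, Python scripts to look and compute and a tool call to move; the robot and the scene stay as the last step left them, time stands still between calls to the robot, and variables do not carry over. Pictures are saved under pics/ and viewed, and the job is handed in when it is done.

Besides the shell and the picture viewer there is one more tool, called after "Emit:" in YAML: its name, and indented under it one key for each argument. move_arm: Moves the arm, as the interface text tells. Its arguments: {"type":"object","properties":{"steps":{"type":"array","items":{"type":"number"}},"newtons":{"type":"number"}},"required":["steps"]}

```bash
mkdir -p pics; cat > h.py <<'E'
import numpy as np, cv2
from workcell import arm
def K(f):
    h=f["pixels"].shape[0]; F=h/2/np.tan(np.radians(f["vfov"])/2)
    return np.array([[F,0,f["cx"]],[0,F,f["cy"]],[0,0,1.]])
def grab(n,name):
    f=arm.grab_frame(n); cv2.imwrite(f"pics/{name}.png",f["pixels"][:,:,::-1]); 
    import pickle; pickle.dump({k:(np.array(v) if not np.isscalar(v) else v) for k,v in f.items()},open(f"pics/{name}.pkl","wb")); return f
def load(name):
    import pickle; return pickle.load(open(f"pics/{name}.pkl","rb"))
def ray(f,uv):
    p=cv2.undistortPoints(np.array(uv,float).reshape(-1,1,2),K(f),np.array(f["dist_coeffs"],float)).reshape(-1,2)
    R=np.array(f["R"]);t=np.array(f["t"])
    d=np.c_[p,np.ones(len(p))]@R
    return -R.T@t,d
def onz(f,uv,z):
    c,d=ray(f,uv); s=(z-c[2])/d[:,2]; return c+d*s[:,None]
def proj(f,X):
    R=np.array(f["R"]);t=np.array(f["t"])
    return cv2.projectPoints(np.array(X,float).reshape(-1,1,3),cv2.Rodrigues(R)[0],t,K(f),np.array(f["dist_coeffs"],float))[0].reshape(-1,2)
E
python3 - <<'E'
from h import *
print(arm.sense()); print(arm.tcp_to_grasp)
for n in ["side","top","wrist"]:
    f=grab(n,n+"0"); print(n,-np.array(f["R"]).T@np.array(f["t"]),f["vfov"],f["dist_coeffs"])
E
```

```text
{'clock': 0.0, 'qpos': array([-1.22599079e+00,  8.74992345e-02,  1.75128809e-01,  1.65979718e+00,
       -9.99313175e-06,  1.57082010e+00]), 'qvel': array([-0.00022611,  0.00153152, -0.00107252,  0.00056792,  0.00052822,
       -0.00052624]), 'joint_torque': array([-2.02136757e-04, -5.20393610e+01,  4.64799356e+01,  1.66670285e-02,
        1.72499158e-04, -1.44438616e-05]), 'position': array([ 0.18582805, -0.51741482,  0.23055881]), 'tool_rot': array([ 3.14158263e+00,  1.37127424e-03, -1.22601456e+00]), 'contact_force': array([-0.01629812,  0.19857704,  0.92895798]), 'ft_torque': array([ 0.0013275 ,  0.01028256, -0.05987421]), 'width': 0.9996586273544656}
0.0187
side [ 0.04090534 -0.77008159  0.35982057] 54.846412830152865 [-0.02666815  0.          0.          0.          0.        ]
top [ 0.45832789 -0.09334322  1.40100889] 48.79064991024518 [-0.05490549  0.          0.          0.          0.        ]
wrist [ 0.25976043 -0.49246377  0.37462264] 61.27192979342275 [-0.04344378  0.          0.          0.          0.        ]
```

View pics/top0.png

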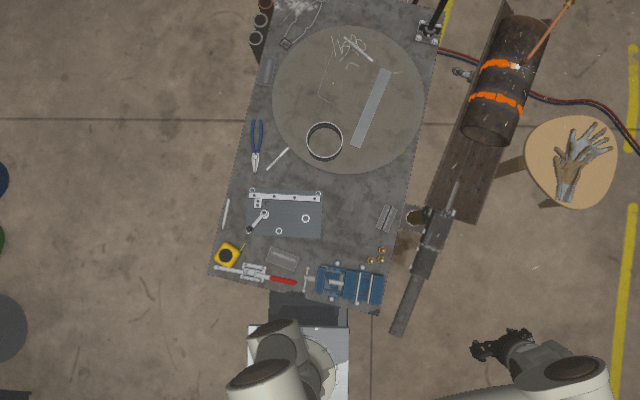

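View pics/side0.png

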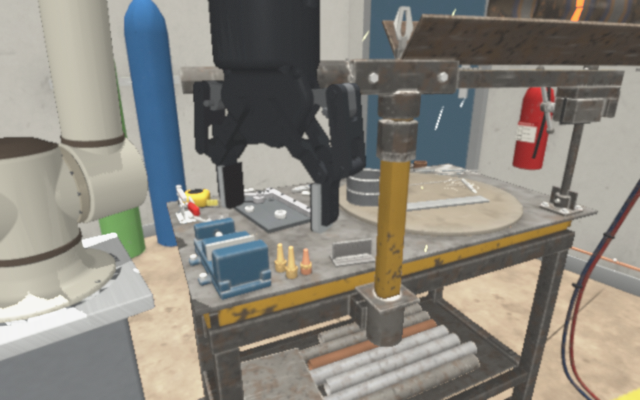

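The top view shows the jig at about (248–322, 188–237): rail along its upper side, end stop at upper left, the lever at (248–268, 208–235), and two nuts at about (305,218) and (279,231). I'll zoom in on it.

```bash
python3 - <<'E'
from h import *
f=load("top0"); im=f["pixels"][180:245,235:335,::-1]
cv2.imwrite("pics/z0.png",cv2.resize(im,None,fx=8,fy=8,interpolation=cv2.INTER_CUBIC))
f=load("side0"); im=f["pixels"][170:240,220:330,::-1]
cv2.imwrite("pics/z1.png",cv2.resize(im,None,fx=7,fy=7,interpolation=cv2.INTER_CUBIC))
E
```

```text
(no output)
```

View pics/z0.png

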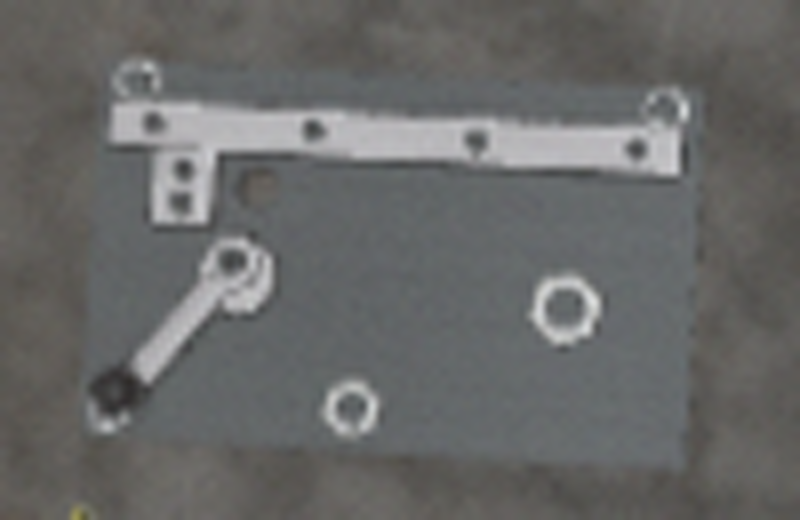

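View pics/wrist0.png

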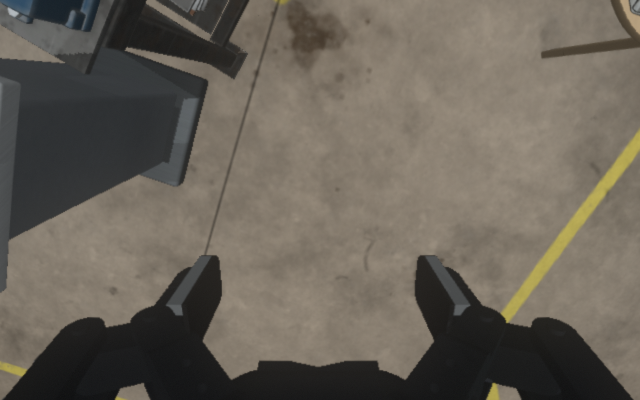

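The zoom shows the larger nut at zoom (565,308), the smaller at (352,407), the hole at (260,188), pivot at (232,260), knob at (117,390), and the rail's inner edge from (110,143) to (680,178).

```bash
python3 - <<'E'
from h import *
f=load("top0")
P=lambda L:[((u+.5)/8-.5+235,(v+.5)/8-.5+180) for u,v in L]
c=onz(f,P([(110,65),(702,90),(682,468),(88,432)]),.010)
print("corners",c); 
d=lambda a,b:np.linalg.norm(c[a]-c[b])
print(d(0,1),d(1,2),d(2,3),d(3,0))
J=np.array([(75,120),(75,-120),(-75,-120),(-75,120)])/1e3
# fit rigid
m=c[:,:2].mean(0); A=J.T@(c[:,:2]-m); th=np.arctan2(A[0,1]-A[1,0],A[0,0]+A[1,1]); print("jig",m,th)
R=np.array([[np.cos(th),-np.sin(th)],[np.sin(th),np.cos(th)]])
def j(n,uv,z):
    X=onz(f,P([uv]),z)[0]; print(n,X.round(4),"jig",((X[:2]-m)@R*1e3).round(1))
j("hole",(260,188),.01);j("nut0",(565,308),.023);j("nut1",(352,407),.02);j("pivot",(232,260),.041);j("knob",(117,390),.063)
j("railR",(680,178),.026);j("railL",(110,145),.026);j("stop face",(213,200),.026)
# coarse nut/bright centroid
g=f["pixels"].astype(int).min(2); 
sub=(g>140).astype(np.uint8)
n,l,s,ce=cv2.connectedComponentsWithStats(sub[180:245,235:335])
for i in range(1,n):
    if s[i,4]>8: print(s[i],ce[i],onz(f,[ce[i]+[235,180]],.02)[0])
E
```

```text
corners [[ 0.58086323  0.16935157  0.01      ]
 [ 0.57528205 -0.06621562  0.01      ]
 [ 0.42613496 -0.0613719   0.01      ]
 [ 0.43529131  0.17347396  0.01      ]]
0.2356332944775354 0.14922572563982853 0.23502429489488852 0.14563028322422056
jig [0.50439289 0.0538095 ] -0.03106388895089249
hole [0.5331 0.108  0.01  ] jig [27.  55.1]
nut0 [ 0.4878 -0.0147  0.023 ] jig [-14.5 -69. ]
nut1 [0.4474 0.068  0.02  ] jig [-57.4  12.4]
pivot [0.5033 0.1136 0.041 ] jig [-2.9 59.7]
knob [0.4523 0.1527 0.063 ] jig [-55.1  97.2]
railR [ 0.5393 -0.0586  0.026 ] jig [  38.4 -111.3]
railL [0.548  0.1653 0.026 ] jig [ 40.1 112.8]
stop face [0.5272 0.1241 0.026 ] jig [20.6 70.9]
[ 14  13  71  15 408] [45.59558824 17.54901961] [0.55072623 0.06438524 0.02      ]
[17 30 17 18 92] [25.48913043 37.61956522] [0.4863733  0.12599501 0.02      ]
[66 34  9  9 34] [70.35294118 38.23529412] [ 0.48729248 -0.01504625  0.02      ]
[40 48  7  6 21] [43.42857143 50.52380952] [0.44716539 0.06843189 0.02      ]
```

Emit:
move_arm:
  steps: [1,0,0,-3,0,1,0,0,-6.8,0,1,0,0,-6.8,0,1,0,0,-6.8,0,1,0,0,-6.8,0,1,0,0,-6.8,0,1,0,0,-6.8,0,1,0,0,-6.8,0]

```text
clock: 0.82
position: [0.1861, -0.5182, 0.4346]
tool_rot: [3.142, 0.0, -1.226]
contact_force: [0.1, -0.4, -0.2]
width: -0.005
```

```bash
cat >> h.py <<'E'
from scipy.spatial.transform import Rotation as Ro
def state():
    s=arm.sense(); print("t",round(s["clock"],2),"pos",s["position"].round(4),"rpy",np.round(s["tool_rot"],3),"F",s["contact_force"].round(1),"w",round(s["width"],3)); return s
def shift(s,X,yaw=None):
    R=Ro.from_euler("xyz",s["tool_rot"]).as_matrix(); d=R.T@(np.array(X)-s["position"])/.03
    print("units",d.round(3), "turn", None if yaw is None else round(-(yaw-s["tool_rot"][2]),4)); return d
M=np.array([.5044,.0536]);TH=-.031
def jw(x,y,z=None):
    c,s_=np.cos(TH),np.sin(TH); p=M+np.array([c*x-s_*y,s_*x+c*y])/1e3
    return p if z is None else np.r_[p,z/1e3]
def wj(X):
    c,s_=np.cos(TH),np.sin(TH); d=(np.array(X)[...,:2]-M)*1e3
    return np.stack([c*d[...,0]+s_*d[...,1],-s_*d[...,0]+c*d[...,1]],-1)
E
python3 - <<'E'
from h import *
s=state(); shift(s,[.44,-.03,.43],np.pi/2-.031)
E
```

```text
t 0.82 pos [ 0.1861 -0.5182  0.4346] rpy [ 3.142  0.    -1.226] F [ 0.1 -0.4 -0.2] w -0.005
units [-12.455 -13.466   0.155] turn -2.7658
```

Emit:
move_arm:
  steps: [1,-12.45,-13.45,0,-2.766,1,-12.45,-13.45,0,-2.766,1,-12.45,-13.45,0,-2.766,1,-12.45,-13.45,0,-2.766,1,-12.45,-13.45,0,-2.766,1,-12.45,-13.45,0,-2.766,1,-12.45,-13.45,0,-2.766,1,-12.45,-13.45,0,-2.766,1,-12.45,-13.45,0,-2.766,1,-12.45,-13.45,0,-2.766,1,-12.45,-13.45,0,-2.766,1,-12.45,-13.45,0,-2.766]

```text
clock: 1.82
position: [0.4164, -0.0718, 0.4335]
tool_rot: [-3.141, 0.002, 0.28]
contact_force: [1.3, -1.6, -0.3]
width: -0.001
```

```bash
python3 - <<'E'
from h import *
s=state(); print(s["qpos"].round(2)); shift(s,[.44,-.03,.3],np.pi/2-.031)
E
```

```text
t 1.82 pos [ 0.4164 -0.0718  0.4335] rpy [-3.141e+00  2.000e-03  2.800e-01] F [ 1.3 -1.6 -0.3] w -0.001
[-0.17 -0.03  0.47  2.08 -0.    1.12]
units [ 1.151 -1.117  4.449] turn -1.2596
```

```bash
python3 - <<'E'
from h import *
s=state(); shift(s,[.53,.04,.20],np.pi/2-.031)
E
```

```text
t 1.82 pos [ 0.4164 -0.0718  0.4335] rpy [-3.141e+00  2.000e-03  2.800e-01] F [ 1.3 -1.6 -0.3] w -0.001
units [ 4.686 -2.526  7.776] turn -1.2596
```

Emit:
move_arm:
  steps: [1,4.7,-2.5,7.8,-1.26,1,4.7,-2.5,7.8,-1.26,1,4.7,-2.5,7.8,-1.26,1,4.7,-2.5,7.8,-1.26,1,4.7,-2.5,7.8,-1.26,1,4.7,-2.5,7.8,-1.26,1,4.7,-2.5,7.8,-1.26,1,4.7,-2.5,7.8,-1.26,1,4.7,-2.5,7.8,-1.26,1,4.7,-2.5,7.8,-1.26,1,4.7,-2.5,7.8,-1.26,1,4.7,-2.5,7.8,-1.26]

```text
clock: 2.82
position: [0.5308, 0.0364, 0.1996]
tool_rot: [-3.139, 0.0, 1.531]
contact_force: [-0.4, -0.5, -0.3]
width: 0.002
```

```bash
python3 - <<'E'
from h import *
grab("wrist","w1"); s=state(); print(s["qvel"].round(2))
E
```

```text
t 2.87 pos [0.5311 0.0363 0.2001] rpy [-3.14  0.    1.53] F [0.5 0.3 0.1] w -0.002
[-0.   -0.    0.02  0.01  0.    0.  ]
```

View pics/w1.png

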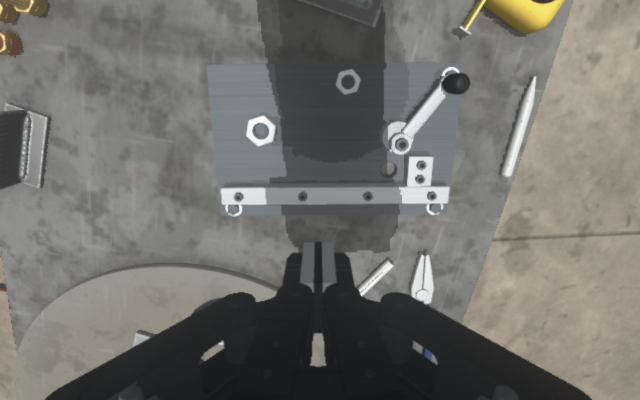

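The wrist view shows the jig clearly. Larger nut at (261,131), smaller at (347,82), hole (389,169), pivot (402,145), knob (456,83), rail inner edge near row 187, fingertips at (318,245).

```bash
python3 - <<'E'
from h import *
f=load("w1"); p=f["pixels"]
m=(p.astype(int).min(2)>150).astype(np.uint8)
# nut
sub=np.zeros_like(m); sub[105:155,235:290]=m[105:155,235:290]
cs,_=cv2.findContours(sub,cv2.RETR_EXTERNAL,cv2.CHAIN_APPROX_NONE)
c=max(cs,key=cv2.contourArea); h=cv2.convexHull(c).reshape(-1,2)
W=onz(f,h,.023); 
print("area eq flats mm",np.sqrt(cv2.contourArea((W[:,:2]*1e3).astype(np.float32))/.866))
mo=cv2.moments((W[:,:2]*1e3).astype(np.float32)); cen=np.array([mo['m10'],mo['m01']])/mo['m00']/1e3; print("nut",cen,wj(cen))
P=W[:,:2]-cen; a=np.linspace(-np.pi/6,np.pi/6,121)
w=[sum((P@[np.cos(x+k*np.pi/3),np.sin(x+k*np.pi/3)]).max() for k in range(6))/6 for x in a]
i=int(np.argmin(w)); print("flat normal world angle deg",np.degrees(a[i]),w[i]*2e3,max(w)*2e3)
# rail inner edge: gradient at columns
g=cv2.cvtColor(p,cv2.COLOR_RGB2GRAY).astype(float)
us=[u for u in range(240,400,8)]; pts=[]
for u in us:
    d=g[182:192,u]-g[180:190,u]; k=int(np.argmax(d)); pts.append((u,k+181))
L=onz(f,pts,.026)[:,:2]; q=np.polyfit(L[:,1],L[:,0],1); print("rail dx/dy",q, "theta",-q[0]); print("rail jig x",wj(L)[:,0].round(1))
print("hole",wj(onz(f,[(389,169)],.01)),"pivot",wj(onz(f,[(402,145)],.041)),"knob",wj(onz(f,[(457,83)],.063)), "nut1",wj(onz(f,[(347,82)],.02)))
c=onz(f,[(207,65),(467,66),(455,215),(217,213)],.01);print("corners",wj(c))
print("tip proj",proj(f,arm.sense()["position"]))
for n,b in (("wn",(100,160,225,305)),("wc",(60,220,360,480)),("wt",(225,300,270,370))):
    cv2.imwrite(f"pics/{n}.png",cv2.resize(p[b[0]:b[1],b[2]:b[3],::-1],None,fx=5,fy=5,interpolation=cv2.INTER_CUBIC))
E
```

```text
area eq flats mm 26.151438542081678
nut [ 0.49030967 -0.01738914] [-11.88324523 -71.39176155]
flat normal world angle deg 15.000000000000002 26.50529746121849 29.451373565667083
rail dx/dy [0.03753457 0.54567162] theta -0.03753457212014002
rail jig x [42.4 42.4 42.5 43.6 42.7 43.7 42.8 42.9 42.9 43.  43.1 43.1 43.2 43.3
 43.3 43.4 43.5 43.5 43.6 43.7]
hole [[29.30908428 54.82690394]] pivot [[-0.17188862 58.76958895]] knob [[-53.43080599  94.4730084 ]] nut1 [[-55.00569962   9.987355  ]]
corners [[ -71.96395394 -120.07665571]
 [ -69.45066254  123.44322432]
 [  80.00223213  128.28245606]
 [  75.45677378 -124.59930253]]
tip proj [[319.95764064 257.86092068]]
```

View pics/wn.png

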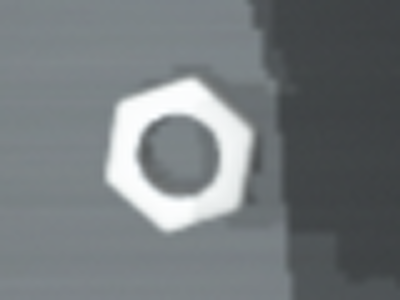

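View pics/wc.png

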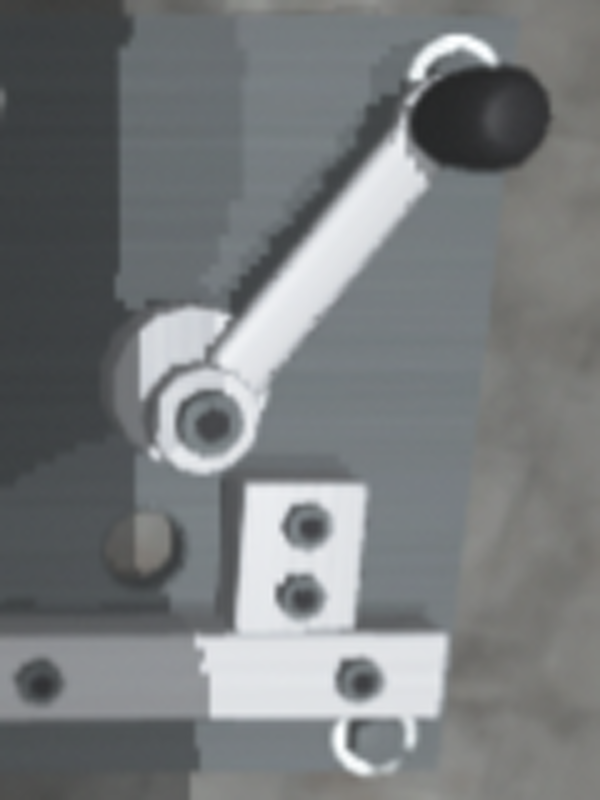

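View pics/wt.png

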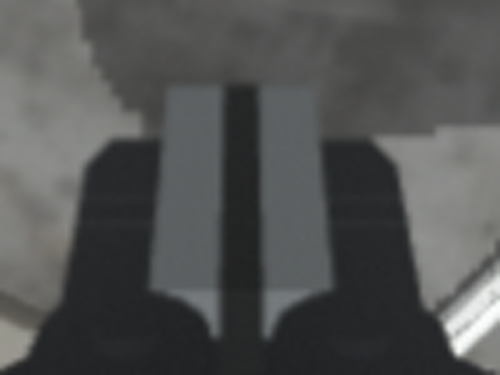

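```bash
python3 - <<'E'
from h import *
f=load("w1"); s=arm.sense(); R=Ro.from_euler("xyz",s["tool_rot"]).as_matrix()
print("optical axis in tool",R.T@np.array(f["R"])[2], "cam in tool", R.T@(-np.array(f["R"]).T@f["t"]-s["position"]))
P=[(270+u/5,225+v/5) for u,v in [(165,87),(318,87),(152,288),(333,288),(105,140),(378,140),(222,87),(260,87)]]
c,d=ray(f,P); c=R.T@(c-s["position"]); d=d@R
for p,dd in zip(P,d):
    a=c+dd*(0-c[2])/dd[2]; b=c+dd*((-.011-c[1])/dd[1]); print(np.round(p,1),"at z=0",(a*1e3).round(1),"at y=-11",(b*1e3).round(1))
E
```

```text
optical axis in tool [8.31845578e-04 3.02113277e-01 9.53271669e-01] cam in tool [-0.00119713 -0.07731132 -0.14354102]
[303.  242.4] at z=0 [-8.  -8.1  0. ] at y=-11 [ -7.7 -11.   -6.1]
[333.6 242.4] at z=0 [ 6.4 -8.1  0. ] at y=-11 [  6. -11.  -6.]
[300.4 282.6] at z=0 [-9.5 13.5 -0. ] at y=-11 [ -7.3 -11.  -38.8]
[336.6 282.6] at z=0 [ 8.2 13.5  0. ] at y=-11 [  5.6 -11.  -38.7]
[291. 253.] at z=0 [-13.7  -2.5   0. ] at y=-11 [-12.3 -11.  -16.2]
[345.6 253. ] at z=0 [12.1 -2.6  0. ] at y=-11 [ 10.6 -11.  -16.2]
[314.4 242.4] at z=0 [-2.6 -8.1  0. ] at y=-11 [ -2.6 -11.   -6. ]
[322.  242.4] at z=0 [ 0.9 -8.1  0. ] at y=-11 [  0.8 -11.   -6. ]
```

```bash
sed -i 's/^M=.*/M=np.array([.5044,.0536]);TH=-.034/' h.py; python3 - <<'E'
from h import *
s=state(); X=jw(-56,-69,60); print(X); shift(s,X,np.pi/2+TH)
E
```

```text
t 2.87 pos [0.5311 0.0363 0.2001] rpy [-3.14  0.    1.53] F [0.5 0.3 0.1] w -0.002
[ 0.44608682 -0.01345649  0.06      ]
units [-1.773 -2.755  4.674] turn -0.007
```

Emit:
move_arm:
  steps: [1,-0.7,-1.1,1.5,-0.007,1,-1.77,-2.75,3,-0.007,1,-1.77,-2.75,4.67,-0.007,1,-1.77,-2.75,4.67,-0.007,1,-1.77,-2.75,4.67,-0.007,1,-1.77,-2.75,4.67,-0.007,1,-1.77,-2.75,4.67,-0.007,1,-1.77,-2.75,5.2,-0.007,1,-1.77,-2.75,5.7,-0.007,1,-1.77,-2.75,6.1,-0.007,1,-1.77,-2.75,6.22,-0.007,1,-1.77,-2.75,6.22,-0.007]

```text
clock: 3.87
position: [0.4483, -0.0133, 0.0151]
tool_rot: [3.141, -0.0, 1.541]
contact_force: [-0.0, 0.4, 0.7]
width: 0.001
```

```bash
python3 - <<'E'
from h import *
f=grab("wrist","w2"); s=state(); print(wj(s["position"])); print(proj(f,jw(-14.5,-69,23)))
E
```

```text
t 3.92 pos [ 0.4483 -0.0134  0.0156] rpy [ 3.141 -0.     1.541] F [ 0.4 -0.7  0.9] w 0.001
[-53.74580484 -68.88828065]
[[319.23840872 335.83627759]]
```

View pics/w2.png

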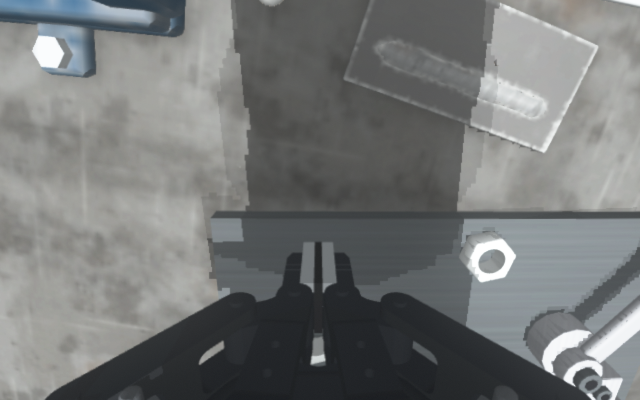

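Emit:
move_arm:
  steps: [1,0,0.2,0.05,0,1,0,0.35,0.05,0,1,0,0.42,0.05,0,1,0,0.49,0.05,0,1,0,0.56,0.05,0,1,0,0.63,0.05,0,1,0,0.7,0.05,0,1,0,0.77,0.05,0,1,0,0.84,0.05,0,1,0,0.92,0.05,0,1,0,1.0,0.05,0,1,0,1.08,0.05,0]

```text
clock: 4.92
position: [0.4801, -0.0146, 0.0132]
tool_rot: [3.142, -0.0, 1.541]
contact_force: [-0.4, -0.1, 0.1]
width: -0.001
```

```bash
python3 - <<'E'
from h import *
for n in ("top","wrist","side"): f=grab(n,n+"3")
s=state(); print(wj(s["position"]))
im=load("top3")["pixels"][180:245,235:335,::-1]
cv2.imwrite("pics/z3.png",cv2.resize(im,None,fx=8,fy=8,interpolation=cv2.INTER_CUBIC))
im=load("side3")["pixels"][160:240,220:340,::-1]
cv2.imwrite("pics/z3s.png",cv2.resize(im,None,fx=6,fy=6,interpolation=cv2.INTER_CUBIC))
E
```

```text
t 5.07 pos [ 0.48   -0.0146  0.0131] rpy [-3.142  0.     1.541] F [ 0.7 -0.6  0.2] w -0.002
[-22.02786469 -68.98512699]
```

View pics/z3.png

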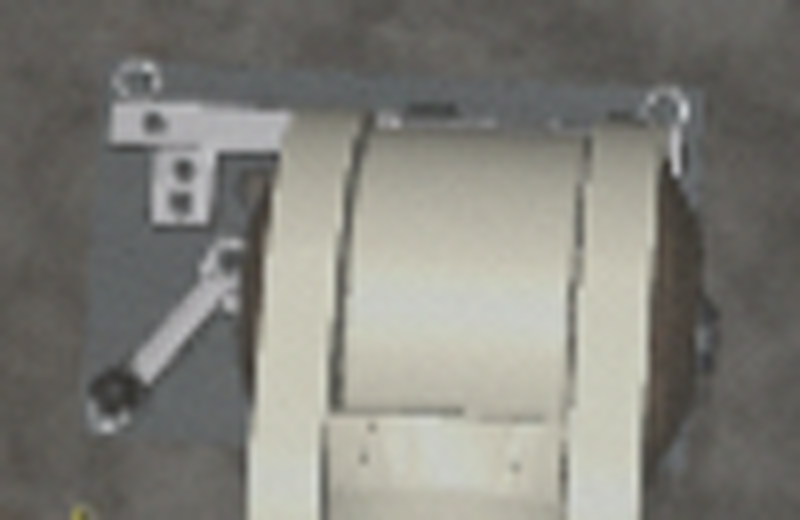

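View pics/z3s.png

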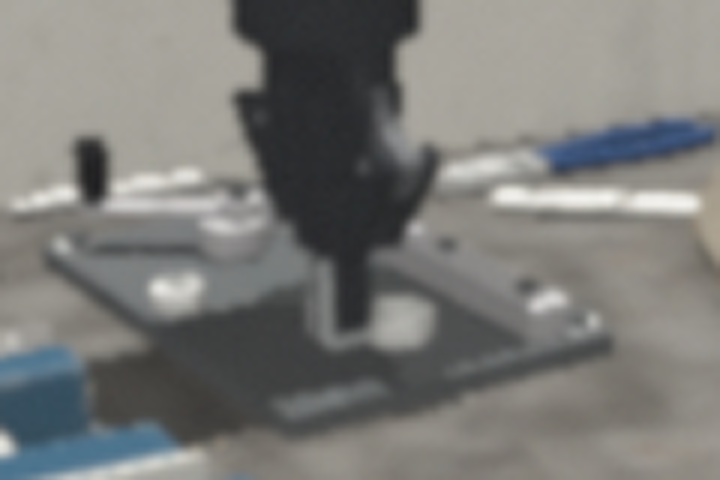

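The side view shows the nut right ahead of the fingertips, moving with them. I'll continue to the rail.

Emit:
move_arm:
  steps: [1,0,0.08,0,0,1,0,0.16,0,0,1,0,0.24,0,0,1,0,0.32,0,0,1,0,0.4,0,0,1,0,0.46,0,0,1,0,0.52,0,0,1,0,0.58,0,0,1,0,0.63,0,0,1,0,0.67,0,0,1,0,0.7,0,0,1,0,0.7,0,0]

```text
clock: 6.07
position: [0.501, -0.0152, 0.0131]
tool_rot: [3.142, 0.0, 1.541]
contact_force: [-0.3, -0.2, 0.8]
width: 0.003
```

```bash
python3 - <<'E'
from h import *
f=grab("side","side4"); s=state(); print(wj(s["position"]))
im=f["pixels"][160:240,220:340,::-1]
cv2.imwrite("pics/z4s.png",cv2.resize(im,None,fx=6,fy=6,interpolation=cv2.INTER_CUBIC))
E
```

```text
t 6.12 pos [ 0.5009 -0.0152  0.0132] rpy [3.142 0.    1.541] F [ 0.2  0.4 -0.1] w 0.001
[ -1.14683851 -68.88904077]
```

View pics/z4s.png

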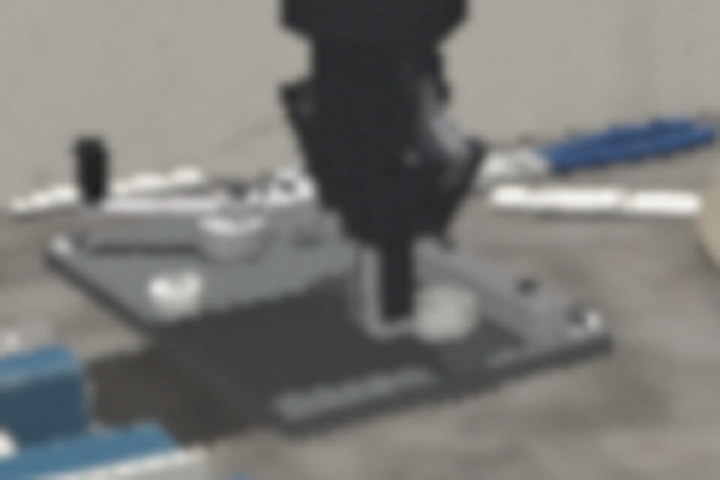

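Emit:
move_arm:
  steps: [1,0,0.03,0,0,1,0,0.06,0,0,1,0,0.09,0,0,1,0,0.11,0,0,1,0,0.13,0,0,1,0,0.13,0,0]

```text
clock: 6.62
position: [0.5049, -0.0153, 0.0132]
tool_rot: [3.142, 0.0, 1.541]
contact_force: [0.5, -1.2, 0.1]
width: -0.001
```

Emit:
move_arm:
  steps: [1,0,0.02,0,0,1,0,0.04,0,0,1,0,0.06,0,0,1,0,0.06,0,0]

```text
clock: 6.95
position: [0.5067, -0.0154, 0.0132]
tool_rot: [3.141, 0.0, 1.541]
contact_force: [0.4, 0.5, 0.5]
width: -0.001
```

Emit:
move_arm:
  steps: [1,0,0.02,0,0,1,0,0.04,0,0,1,0,0.06,0,0,1,0,0.06,0,0]

```text
clock: 7.28
position: [0.508, -0.0154, 0.0132]
tool_rot: [-3.141, -0.0, 1.541]
contact_force: [-3.5, -0.4, 0.6]
width: 0.002
```

```bash
python3 - <<'E'
from h import *
f=grab("side","side5"); s=state(); print(wj(s["position"]))
im=f["pixels"][190:230,260:340,::-1]
cv2.imwrite("pics/z5s.png",cv2.resize(im,None,fx=10,fy=10,interpolation=cv2.INTER_CUBIC))
E
```

```text
t 7.33 pos [ 0.508  -0.0154  0.0132] rpy [-3.141 -0.     1.541] F [-3.6  0.6  2.5] w -0.001
[  5.99203709 -68.83264376]
```

View pics/z5s.png

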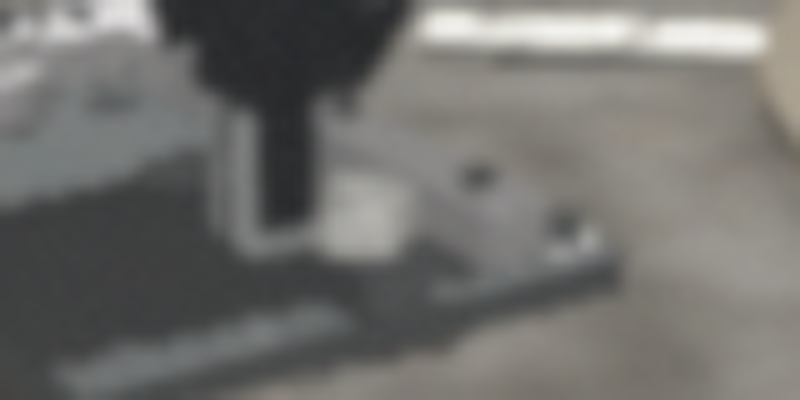

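Emit:
move_arm:
  steps: [1,0,0.02,0,0,1,0,0.05,0,0,1,0,0.05,0,0]

```text
clock: 7.58
position: [0.5082, -0.0154, 0.013]
tool_rot: [-3.138, -0.0, 1.541]
contact_force: [-11.0, 0.8, 7.5]
width: 0.001
```

Emit:
move_arm:
  steps: [1,0,-0.1,0,0,1,0,-0.3,0,0,1,0,-0.5,0,0,1,0,-0.5,-0.5,0,1,0,-0.5,-1.6,0,1,0,-0.5,-2.8,0,1,0,-0.5,-4,0,1,0,-0.5,-5,0,1,0,-0.5,-5,0,1,0,-0.5,-5,0]

```text
clock: 8.42
position: [0.4957, -0.0151, 0.1652]
tool_rot: [3.137, 0.0, 1.541]
contact_force: [-0.4, -0.2, -0.9]
width: -0.001
```

```bash
python3 - <<'E'
from h import *
f=grab("wrist","w6"); s=state()
E
```

```text
t 8.47 pos [ 0.495  -0.015   0.1635] rpy [ 3.14  -0.     1.541] F [ 0.6 -0.7 -0.4] w 0.001
```

View pics/w6.png

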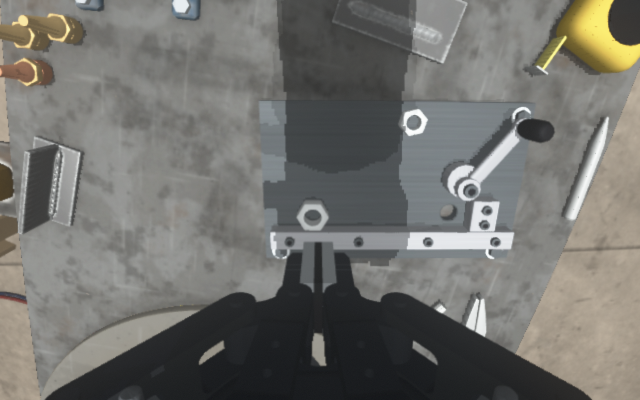

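The nut at (313,215) now lies flat against the rail with its corners pointing left and right along it. Next I measure it relative to the hole.

```bash
python3 - <<'E'
from h import *
f=load("w6"); p=f["pixels"]; s=arm.sense()
g=cv2.cvtColor(p,cv2.COLOR_RGB2GRAY)
cv2.imwrite("pics/z6.png",cv2.resize(p[190:265,280:360,::-1],None,fx=8,fy=8,interpolation=cv2.INTER_CUBIC))
H=onz(f,[(448,211)],.01)[0]; print("hole",H,wj(H),"expected",jw(27,55))
N=onz(f,[(313,215)],.023)[0]; print("nut",N, "rel hole jig",wj(N)-wj(H))
print("pivot",wj(onz(f,[(468,190)],.041)),"knob",wj(onz(f,[(539,131)],.063)))
R=Ro.from_euler("xyz",s["tool_rot"]).as_matrix()
T=onz(f,[(303,242.4),(333.6,242.4)],s["position"][2])-s["position"]; print("tip in tool mm",(T@R*1e3).round(1))
E
```

```text
hole [0.53483772 0.10676939 0.01      ] [28.61271303 54.17334477] expected [0.53325404 0.10765039]
nut [ 0.52985479 -0.02142598  0.023     ] rel hole jig [  -0.62224274 -128.29066281]
pivot [[-1.90460212 55.92289883]] knob [[-54.37071074  92.74856549]]
tip in tool mm [[-8.1 -6.1 -0. ]
 [ 6.4 -6.1 -0. ]]
```

View pics/z6.png

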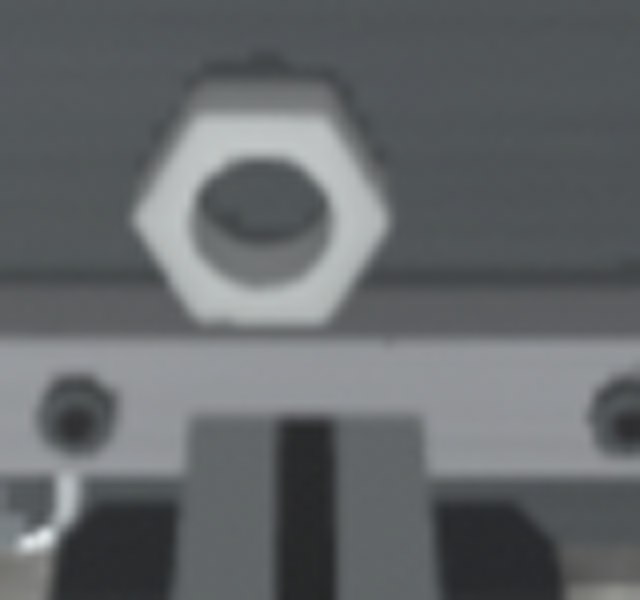

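```bash
python3 - <<'E'
from h import *
s=state(); N=np.array([.5288,-.0205]); print(wj(N))
c=wj(N)+[-13.8,-27.8]; X=jw(c[0],c[1],50); print(X); shift(s,X,np.pi/2+TH+np.pi/3)
E
```

```text
t 8.47 pos [ 0.495  -0.015   0.1635] rpy [ 3.14  -0.     1.541] F [ 0.6 -0.7 -0.4] w 0.001
[ 26.90481278 -73.22773415]
[ 0.51406296 -0.04781482  0.05      ]
units [-1.074  0.664  3.785] turn -1.043
```

Emit:
move_arm:
  steps: [1,-1.07,0.66,0,-1.043,1,-1.07,0.66,0.7,-1.043,1,-1.07,0.66,1.4,-1.043,1,-1.07,0.66,2.1,-1.043,1,-1.07,0.66,2.8,-1.043,1,-1.07,0.66,3.3,-1.043,1,-1.07,0.66,3.7,-1.043,1,-1.07,0.66,3.8,-1.043,1,-1.07,0.66,4.2,-1.043,1,-1.07,0.66,4.6,-1.043,1,-1.07,0.66,5,-1.043,1,-1.07,0.66,5,-1.043]

```text
clock: 9.47
position: [0.5128, -0.0476, 0.0109]
tool_rot: [-3.141, -0.002, 2.582]
contact_force: [-0.4, 0.4, 0.8]
width: 0.005
```

```bash
python3 - <<'E'
from h import *
f=grab("side","side7"); grab("wrist","w7"); s=state(); print(wj(s["position"]))
im=f["pixels"][180:230,260:340,::-1]
cv2.imwrite("pics/z7s.png",cv2.resize(im,None,fx=10,fy=10,interpolation=cv2.INTER_CUBIC))
R=Ro.from_euler("xyz",s["tool_rot"]).as_matrix()
print("jig +y per unit in tool:",R.T@np.array([-np.sin(TH),np.cos(TH),0]), "dz", (s["position"][2]-.013)/.03)
E
```

```text
t 9.57 pos [ 0.5129 -0.0476  0.0119] rpy [-3.141e+00 -2.000e-03  2.582e+00] F [-0.8  0.7 -0.3] w 0.001
[  11.94085169 -100.88649406]
jig +y per unit in tool: [5.01512514e-01 8.65150387e-01 7.73143294e-05] dz -0.036481603302072146
```

View pics/z7s.png

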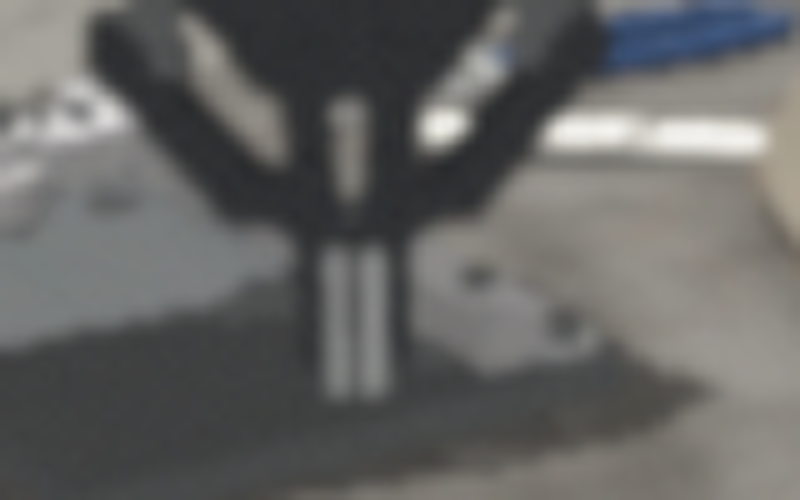

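View pics/w7.png

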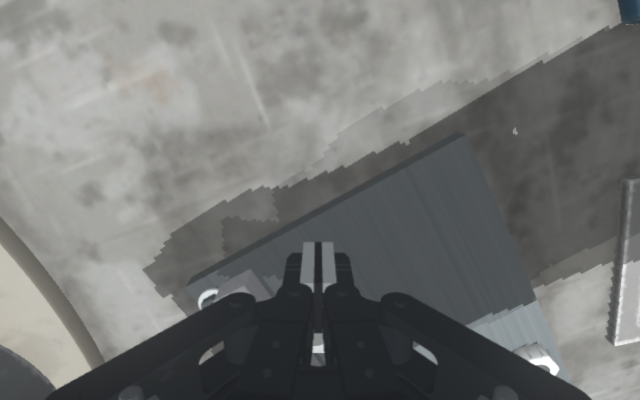

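Emit:
move_arm:
  steps: [1,0.1,0.173,-0.03,0,1,0.15,0.26,-0.03,0,1,0.2,0.346,-0.03,0,1,0.25,0.433,-0.03,0,1,0.3,0.519,-0.03,0,1,0.36,0.623,-0.03,0,1,0.42,0.727,-0.03,0,1,0.48,0.83,-0.03,0,1,0.54,0.934,-0.03,0,1,0.6,1.038,-0.03,0,1,0.66,1.142,-0.03,0,1,0.72,1.246,-0.03,0]

```text
clock: 10.57
position: [0.515, -0.0042, 0.014]
tool_rot: [-3.141, -0.0, 2.584]
contact_force: [-3.6, -2.1, -0.4]
width: -0.001
```

```bash
python3 - <<'E'
from h import *
f=grab("side","side8"); grab("top","top8"); s=state(); print(wj(s["position"]))
im=f["pixels"][170:230,240:340,::-1]
cv2.imwrite("pics/z8s.png",cv2.resize(im,None,fx=8,fy=8,interpolation=cv2.INTER_CUBIC))
im=load("top8")["pixels"][180:245,235:335,::-1]
cv2.imwrite("pics/z8.png",cv2.resize(im,None,fx=8,fy=8,interpolation=cv2.INTER_CUBIC))
E
```

```text
t 10.67 pos [ 0.5151 -0.004   0.0141] rpy [ 3.141 -0.     2.585] F [-1.8 -1.4 -1.1] w -0.001
[ 12.69764488 -57.20998577]
```

View pics/z8s.png

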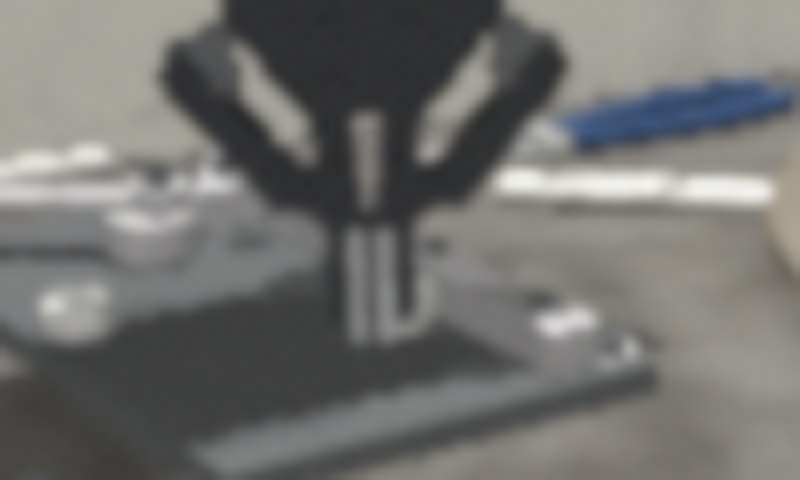

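View pics/z8.png

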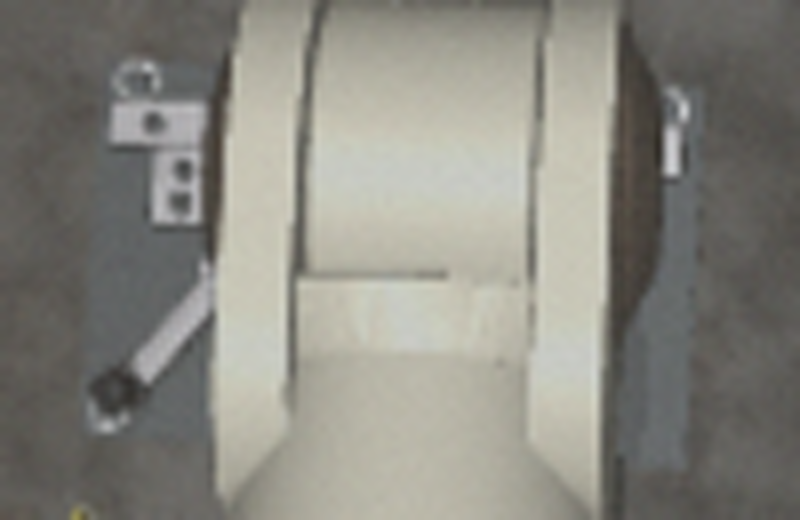

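Emit:
move_arm:
  steps: [1,0.06,0.104,0,0,1,0.12,0.208,0,0,1,0.18,0.311,0,0,1,0.24,0.415,0,0,1,0.3,0.519,0,0,1,0.36,0.623,0,0,1,0.42,0.727,0,0,1,0.48,0.83,0,0,1,0.54,0.934,0,0,1,0.6,1.038,0,0,1,0.66,1.142,0,0,1,0.72,1.246,0,0]

```text
clock: 11.67
position: [0.5165, 0.0389, 0.014]
tool_rot: [-3.141, -0.0, 2.584]
contact_force: [-4.5, -2.6, 1.8]
width: 0.004
```

```bash
python3 - <<'E'
from h import *
f=grab("side","side9"); s=state(); print(wj(s["position"]))
im=f["pixels"][170:230,240:340,::-1]
cv2.imwrite("pics/z9s.png",cv2.resize(im,None,fx=8,fy=8,interpolation=cv2.INTER_CUBIC))
E
```

```text
t 11.72 pos [0.5166 0.0394 0.0141] rpy [ 3.141 -0.     2.584] F [-4.5 -3.  -0.5] w -0.002
[ 12.62906766 -13.7749458 ]
```

View pics/z9s.png

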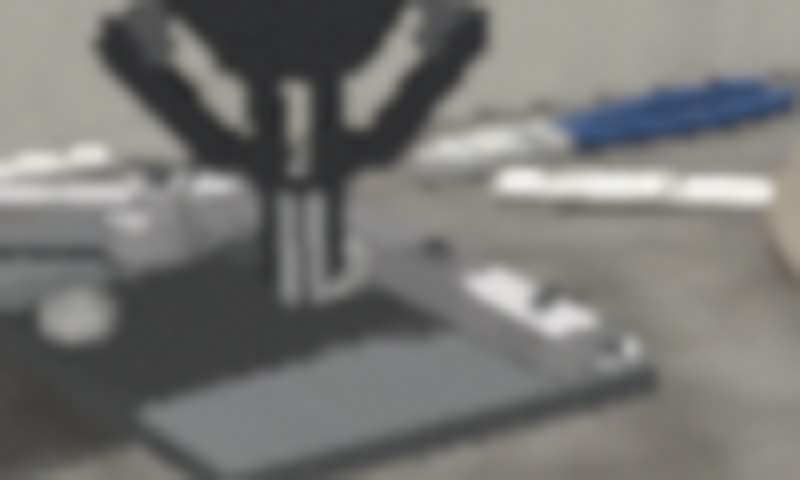

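The nut is still just ahead of the fingers against the rail, with a steady 5 N.

Emit:
move_arm:
  steps: [1,0.06,0.104,0,0,1,0.12,0.208,0,0,1,0.18,0.311,0,0,1,0.24,0.415,0,0,1,0.3,0.519,0,0,1,0.36,0.623,0,0,1,0.42,0.727,0,0,1,0.48,0.83,0,0,1,0.54,0.934,0,0,1,0.58,1.003,0,0,1,0.62,1.073,0,0,1,0.62,1.073,0,0]

```text
clock: 12.72
position: [0.5178, 0.0762, 0.0141]
tool_rot: [3.141, -0.0, 2.584]
contact_force: [-3.1, -3.0, 0.2]
width: -0.0
```

```bash
python3 - <<'E'
from h import *
f=grab("side","side10"); s=state(); print(wj(s["position"]))
im=f["pixels"][160:220,220:320,::-1]
cv2.imwrite("pics/z10s.png",cv2.resize(im,None,fx=8,fy=8,interpolation=cv2.INTER_CUBIC))
E
```

```text
t 12.77 pos [0.5179 0.0761 0.0141] rpy [ 3.141 -0.     2.584] F [-3.6 -2.8  0.9] w -0.003
[12.68427434 22.92785758]
```

View pics/z10s.png

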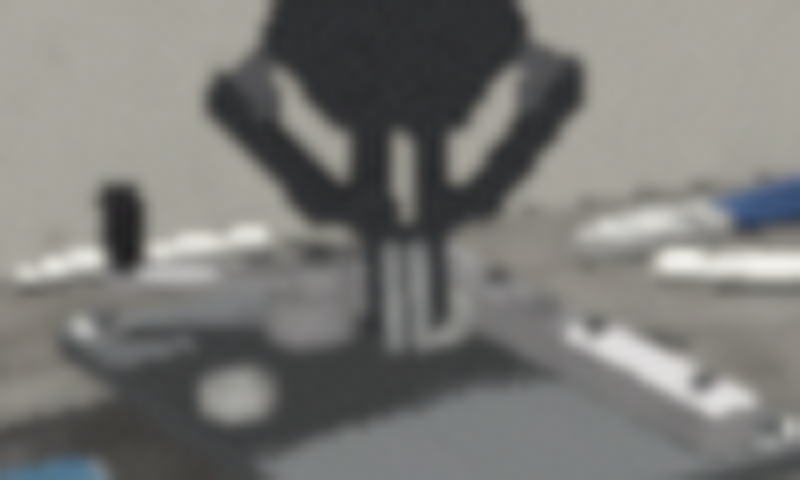

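Contact sits about 4 mm off the flat's middle on the cam side, so the finger could brush the cam at the end. I back off 5 mm, shift 6 mm towards the rail side, and go on.

Emit:
move_arm:
  steps: [1,0,-0.1,0,0,1,0,-0.2,0,0,1,-0.1,-0.2,0,0,1,-0.2,-0.2,0,0,1,-0.2,-0.1,0,0,1,-0.2,0,0,0,1,-0.18,0.035,0,0,1,-0.16,0.07,0,0,1,-0.13,0.121,0,0,1,-0.1,0.173,0,0,1,-0.07,0.225,0,0,1,-0.05,0.26,0,0]

```text
clock: 13.77
position: [0.5232, 0.0819, 0.0141]
tool_rot: [3.142, -0.0, 2.584]
contact_force: [0.1, 0.3, -0.3]
width: -0.001
```

```bash
python3 - <<'E'
from h import *
f=grab("side","side11"); s=state(); print(wj(s["position"]))
im=f["pixels"][160:220,220:320,::-1]
cv2.imwrite("pics/z11s.png",cv2.resize(im,None,fx=8,fy=8,interpolation=cv2.INTER_CUBIC))
E
```

```text
t 13.82 pos [0.5232 0.082  0.0141] rpy [ 3.141 -0.     2.584] F [ 0.  -0.3 -1. ] w 0.003
[17.84424041 29.00739111]
```

View pics/z11s.png

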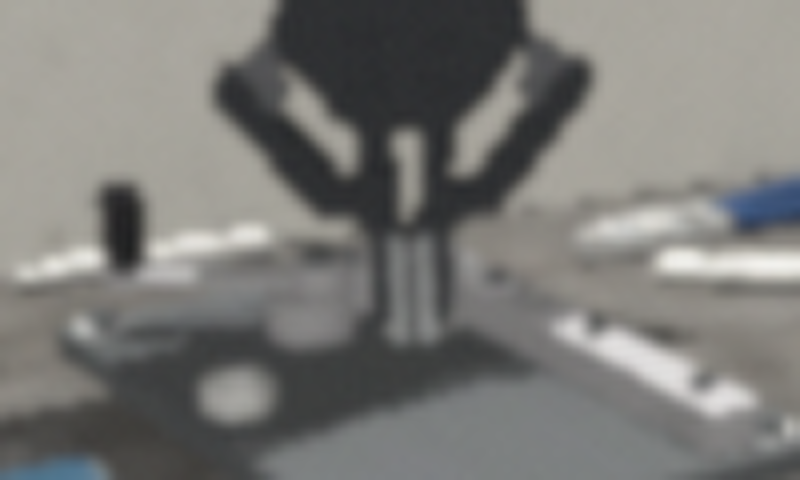

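Emit:
move_arm:
  steps: [1,0.015,0.026,0,0,1,0.03,0.052,0,0,1,0.045,0.078,0,0,1,0.06,0.104,0,0,1,0.075,0.13,0,0,1,0.085,0.147,0,0,1,0.085,0.147,0,0]

```text
clock: 14.4
position: [0.5234, 0.0868, 0.0141]
tool_rot: [3.142, -0.0, 2.584]
contact_force: [0.0, -0.1, 0.1]
width: 0.001
```

Emit:
move_arm:
  steps: [1,0.01,0.017,0,0,1,0.02,0.035,0,0,1,0.03,0.052,0,0,1,0.04,0.069,0,0,1,0.04,0.069,0,0]

```text
clock: 14.82
position: [0.5233, 0.0881, 0.014]
tool_rot: [-3.14, 0.001, 2.583]
contact_force: [-2.1, -6.7, 0.5]
width: -0.0
```

Emit:
move_arm:
  steps: [1,0,-0.1,0,0,1,0,-0.3,0,0,1,0,-0.5,0,0,1,0,-0.5,-0.5,0,1,0,-0.5,-1.6,0,1,0,-0.5,-2.8,0,1,0,-0.5,-4,0,1,0,-0.5,-5,0,1,0,-0.5,-5,0,1,0,-0.5,-5,0]

```text
clock: 15.65
position: [0.5163, 0.0763, 0.166]
tool_rot: [3.139, 0.003, 2.584]
contact_force: [-1.0, -0.3, -0.9]
width: 0.0
```

```bash
python3 - <<'E'
from h import *
f=grab("wrist","w12"); s=state()
cv2.imwrite("pics/w12z.png",cv2.resize(f["pixels"][120:280,220:420,::-1],None,fx=3.7,fy=3.7,interpolation=cv2.INTER_CUBIC))
E
```

```text
t 15.7 pos [0.5156 0.0762 0.1643] rpy [3.141e+00 1.000e-03 2.584e+00] F [ 0.6  0.4 -0.5] w -0.0
```

View pics/w12z.png

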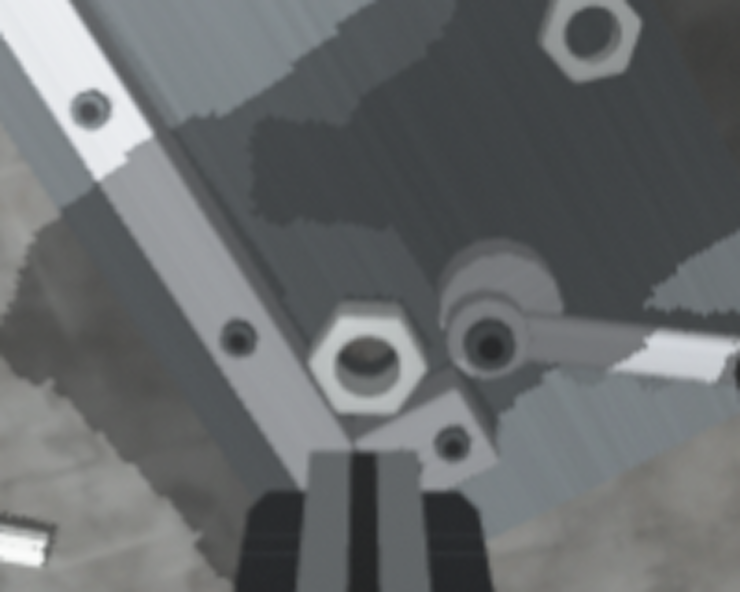

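View pics/w12.png

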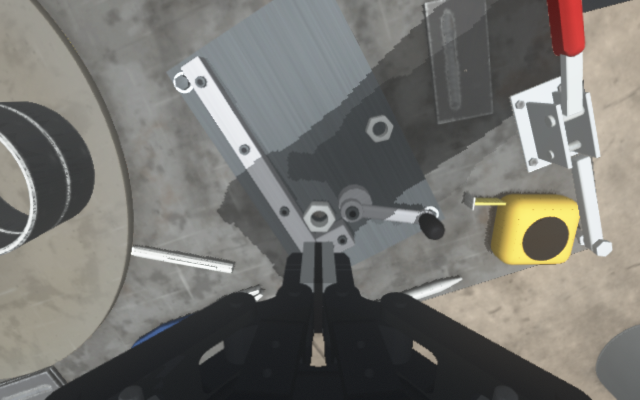

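The wrist view shows the nut (≈(319,217)) in the corner, one flat along the rail, a corner at the stop, and the brown hole through it; the cam is open. A numeric check, then I plan the lever.

```bash
python3 - <<'E'
from h import *
f=load("w12"); Z=lambda u,v:(220+(u+.5)/3.7-.5,120+(v+.5)/3.7-.5)
n=onz(f,[Z(368,360)],.023)[0]; p=onz(f,[Z(490,343)],.041)[0]; k=onz(f,[(431,226)],.06)[0]
print("nut-pivot jig",wj(n)-wj(p),"want 30.5,-4.3; knob-pivot",wj(k)-wj(p), "abs nut",wj(n),"pivot",wj(p))
t=load("top8"); P=lambda u,v:((u+.5)/8-.5+235,(v+.5)/8-.5+180)
print("knob top",wj(onz(t,[P(117,388)],.063)))
d=wj(k)-wj(p); print(np.degrees(np.arctan2(d[0,1] if d.ndim>1 else d[1], d[0])))
piv=np.array([-3.5,59.3]); s=state()
for th in (144,):
  a=np.radians(th); kn=piv+66*np.array([np.cos(a),np.sin(a)]); tg=np.array([-np.sin(a),np.cos(a)])
  tc=kn-tg*(8.5+8+14); X=jw(*tc,110); print(kn,tc,X); yaw=a+np.pi/2+np.pi/2+TH; yaw=(yaw+np.pi)%(2*np.pi)-np.pi; print("yaw",yaw); shift(s,X,yaw)
E
```

```text
nut-pivot jig [29.95130605 -4.1506957 ] want 30.5,-4.3; knob-pivot [-51.45484948  34.94074666] abs nut [28.75580655 53.70544642] pivot [-1.19549949 57.85614212]
knob top [[-54.66342049  97.34211138]]
145.8212822810382
t 15.7 pos [0.5156 0.0762 0.1643] rpy [3.141e+00 1.000e-03 2.584e+00] F [ 0.6  0.4 -0.5] w -0.0
[-56.89512163  98.09382665] [-38.96767143 122.76884498] [0.46962819 0.17762254 0.11      ]
yaw -0.6623185307179575
units [3.092 2.057 1.808] turn 3.2462
```

Emit:
move_arm:
  steps: [1,0.8,0.5,0.3,0.1,1,1.7,1.1,0.7,0.105,1,2.6,1.7,1.2,0.105,1,3.09,2.06,1.6,0.105,1,3.09,2.06,1.8,0.105,1,3.09,2.06,1.8,0.105,1,3.09,2.06,2.4,0.105,1,3.09,2.06,3.1,0.105,1,3.09,2.06,3.7,0.105,1,3.09,2.06,4.05,0.105,1,3.09,2.06,4.05,0.105]

```text
clock: 16.62
position: [0.4685, 0.1765, 0.0402]
tool_rot: [-3.138, -0.002, 2.478]
contact_force: [-0.3, -0.4, -0.5]
width: -0.001
```

```bash
python3 - <<'E'
from h import *
s=state(); f=grab("side","side13");grab("wrist","w13"); print(wj(s["position"]),s["qpos"].round(2))
im=f["pixels"][150:220,180:290,::-1]
cv2.imwrite("pics/z13s.png",cv2.resize(im,None,fx=7,fy=7,interpolation=cv2.INTER_CUBIC))
E
```

```text
t 16.62 pos [0.4685 0.1765 0.0402] rpy [-3.138e+00 -2.000e-03  2.478e+00] F [-0.3 -0.4 -0.5] w -0.001
[-40.06151198 121.60357406] [ 0.36 -0.01 -0.3   1.29 -0.   -0.55]
```

View pics/z13s.png

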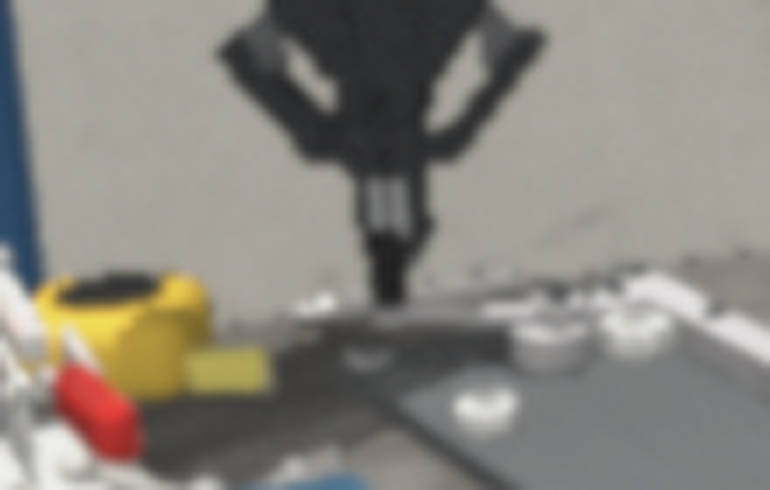

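View pics/w13.png

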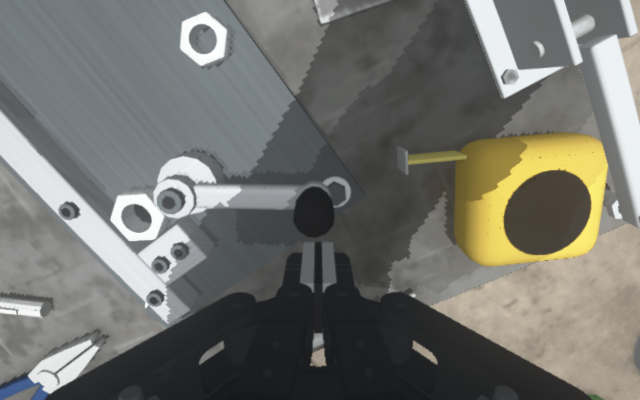

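```bash
cat >> h.py <<'E'
def arc(phis,D=16.5,z=.0405,piv=(-3.5,59.3)):
    s=state(); R=Ro.from_euler("xyz",s["tool_rot"]).as_matrix(); y0=s["tool_rot"][2]
    out=[]
    for p in phis:
        a=np.radians(p); X=jw(*(np.array(piv)+66*np.array([np.cos(a),np.sin(a)])-D*np.array([-np.sin(a),np.cos(a)])),z*1e3)
        d=R.T@(X-s["position"])/.03; yaw=a+TH; t=-((yaw-y0+np.pi)%(2*np.pi)-np.pi)
        out+=[1,*d.round(2).tolist(),round(t,3)]
        print([1,*d.round(2).tolist(),round(t,3)])
E
python3 -c "
from h import *
arc([139,143,147,151,155,159,163,167,171,175,179,183])"
```

```text
t 16.72 pos [0.4698 0.1773 0.0429] rpy [-3.141 -0.     2.478] F [-0.2 -0.2  0.8] w 0.002
[1, -0.05, -0.27, 0.08, np.float64(0.086)]
[1, 0.0, -0.42, 0.08, np.float64(0.016)]
[1, 0.04, -0.58, 0.08, np.float64(-0.053)]
[1, 0.06, -0.73, 0.08, np.float64(-0.123)]
[1, 0.07, -0.89, 0.08, np.float64(-0.193)]
[1, 0.08, -1.05, 0.08, np.float64(-0.263)]
[1, 0.07, -1.21, 0.08, np.float64(-0.333)]
[1, 0.05, -1.36, 0.08, np.float64(-0.403)]
[1, 0.02, -1.52, 0.08, np.float64(-0.472)]
[1, -0.02, -1.67, 0.08, np.float64(-0.542)]
[1, -0.07, -1.82, 0.08, np.float64(-0.612)]
[1, -0.14, -1.97, 0.08, np.float64(-0.682)]
```

Emit:
move_arm:
  steps: [1,0,-0.27,0.05,0,1,0,-0.42,0.05,0,1,0.04,-0.58,0.05,-0.053,1,0.06,-0.73,0.05,-0.123,1,0.07,-0.89,0.05,-0.193,1,0.08,-1.05,0.05,-0.263,1,0.07,-1.21,0.05,-0.333,1,0.05,-1.36,0.05,-0.403,1,0.02,-1.52,0.05,-0.472,1,-0.02,-1.67,0.05,-0.542,1,-0.07,-1.82,0.05,-0.612,1,-0.14,-1.97,0.05,-0.682]

```text
clock: 17.72
position: [0.4367, 0.1285, 0.0422]
tool_rot: [3.141, 0.002, -3.119]
contact_force: [-0.2, 1.7, 0.5]
width: -0.001
```

```bash
python3 -c "
from h import *
grab('wrist','w14')
arc([187,191,195,199,203,207,211,215,219,223,227,231])"
```

```text
t 17.77 pos [0.4365 0.1278 0.0421] rpy [ 3.141e+00  1.000e-03 -3.114e+00] F [0.7 0.3 0. ] w 0.004
[1, 0.03, -0.14, 0.05, np.float64(-0.061)]
[1, 0.05, -0.3, 0.05, np.float64(-0.13)]
[1, 0.07, -0.45, 0.05, np.float64(-0.2)]
[1, 0.07, -0.61, 0.05, np.float64(-0.27)]
[1, 0.06, -0.77, 0.05, np.float64(-0.34)]
[1, 0.04, -0.93, 0.05, np.float64(-0.41)]
[1, 0.01, -1.08, 0.05, np.float64(-0.479)]
[1, -0.03, -1.23, 0.05, np.float64(-0.549)]
[1, -0.09, -1.38, 0.05, np.float64(-0.619)]
[1, -0.15, -1.53, 0.05, np.float64(-0.689)]
[1, -0.22, -1.67, 0.05, np.float64(-0.759)]
[1, -0.31, -1.8, 0.05, np.float64(-0.829)]
```

View pics/w14.png

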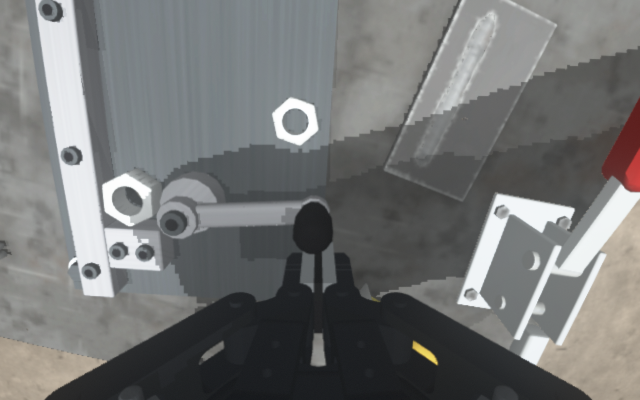

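The lever follows: it now points straight at the robot, knob centred on the fingers, nut still in its corner at (129,198).

Emit:
move_arm:
  steps: [1,0.03,-0.14,0,-0.061,1,0.05,-0.3,0,-0.13,1,0.07,-0.45,0,-0.2,1,0.07,-0.61,0,-0.27,1,0.06,-0.77,0,-0.34,1,0.04,-0.93,0,-0.41,1,0.01,-1.08,0,-0.479,1,-0.03,-1.23,0,-0.549,1,-0.09,-1.38,0,-0.619,1,-0.15,-1.53,0,-0.689,1,-0.22,-1.67,0,-0.759,1,-0.31,-1.8,0,-0.829]

```text
clock: 18.77
position: [0.4466, 0.0745, 0.0417]
tool_rot: [3.142, 0.0, -2.292]
contact_force: [-2.6, 0.6, 0.4]
width: -0.002
```

```bash
python3 -c "
from h import *
grab('wrist','w15')
arc([234,237,240,243,246,248,250,252,254,256,258,260,262,264])"
```

```text
t 18.82 pos [0.4471 0.0741 0.0417] rpy [-3.141  0.    -2.287] F [-0.8 -1.2  0.3] w 0.003
[1, 0.03, -0.12, 0.04, np.float64(-0.054)]
[1, 0.05, -0.24, 0.04, np.float64(-0.106)]
[1, 0.06, -0.36, 0.04, np.float64(-0.159)]
[1, 0.07, -0.48, 0.04, np.float64(-0.211)]
[1, 0.07, -0.59, 0.04, np.float64(-0.263)]
[1, 0.06, -0.67, 0.04, np.float64(-0.298)]
[1, 0.06, -0.75, 0.04, np.float64(-0.333)]
[1, 0.05, -0.83, 0.04, np.float64(-0.368)]
[1, 0.04, -0.91, 0.04, np.float64(-0.403)]
[1, 0.03, -0.99, 0.04, np.float64(-0.438)]
[1, 0.01, -1.06, 0.04, np.float64(-0.473)]
[1, -0.01, -1.14, 0.04, np.float64(-0.508)]
[1, -0.03, -1.22, 0.04, np.float64(-0.542)]
[1, -0.06, -1.29, 0.04, np.float64(-0.577)]
```

View pics/w15.png

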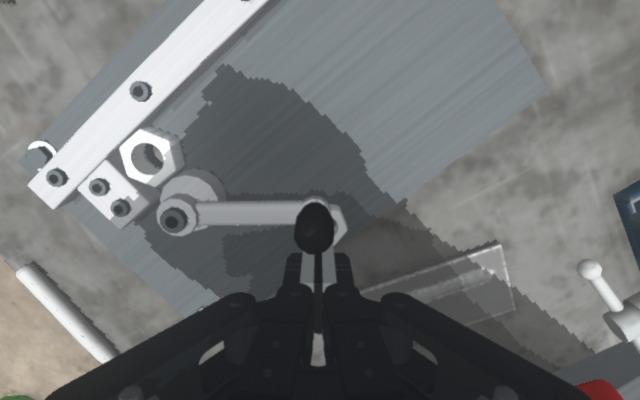

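Emit:
move_arm:
  steps: [1,0.03,-0.12,0,-0.054,1,0.05,-0.24,0,-0.106,1,0.06,-0.36,0,-0.159,1,0.07,-0.48,0,-0.211,1,0.07,-0.59,0,-0.263,1,0.06,-0.67,0,-0.298,1,0.06,-0.75,0,-0.333,1,0.06,-0.75,0,-0.333]

```text
clock: 19.48
position: [0.4625, 0.0583, 0.0414]
tool_rot: [-3.141, -0.0, -1.962]
contact_force: [-1.0, 0.1, 0.8]
width: 0.0
```

```bash
python3 -c "
from h import *
grab('wrist','w16')
arc([252,254,256,258,260,262,264])"
```

```text
t 19.53 pos [0.4626 0.0585 0.0414] rpy [-3.141  0.    -1.963] F [ 0.  -0.2  0.3] w -0.003
[1, 0.03, -0.1, 0.03, np.float64(-0.044)]
[1, 0.04, -0.17, 0.03, np.float64(-0.079)]
[1, 0.06, -0.25, 0.03, np.float64(-0.114)]
[1, 0.07, -0.33, 0.03, np.float64(-0.149)]
[1, 0.07, -0.41, 0.03, np.float64(-0.184)]
[1, 0.08, -0.49, 0.03, np.float64(-0.219)]
[1, 0.08, -0.57, 0.03, np.float64(-0.254)]
```

View pics/w16.png

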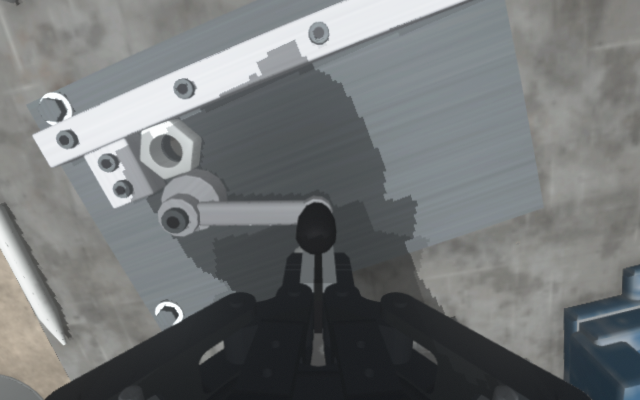

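The cam is almost at the nut's near flat. From here I go on in small steps and watch the force.

Emit:
move_arm:
  steps: [1,0.03,-0.1,0,-0.044,1,0.04,-0.17,0,-0.079,1,0.06,-0.25,0,-0.114,1,0.06,-0.25,0,-0.114]

```text
clock: 19.87
position: [0.4689, 0.0541, 0.0414]
tool_rot: [-3.141, 0.0, -1.847]
contact_force: [-0.9, -0.5, -0.4]
width: -0.002
```

Emit:
move_arm:
  steps: [1,0.01,-0.04,0,-0.018,1,0.01,-0.08,0,-0.035,1,0.02,-0.12,0,-0.053,1,0.02,-0.12,0,-0.053]

```text
clock: 20.2
position: [0.472, 0.0524, 0.0411]
tool_rot: [3.141, -0.0, -1.792]
contact_force: [-3.1, 0.3, 1.7]
width: 0.0
```

Emit:
move_arm:
  steps: [1,0.01,-0.03,0,-0.013,1,0.01,-0.06,0,-0.025,1,0.01,-0.06,0,-0.025]

```text
clock: 20.45
position: [0.4736, 0.0517, 0.041]
tool_rot: [3.141, -0.0, -1.767]
contact_force: [-5.0, -1.6, 3.4]
width: 0.003
```

```bash
python3 -c "
from h import *
f=grab('wrist','w17'); s=state()
d=wj(s['position'])-[-3.5,59.3]; print(d, np.degrees(np.arctan2(d[1],d[0]))%360+np.degrees(np.arctan(16.5/66)))
p=wj(onz(f,[(174,221)],.041))[0]; k=wj(onz(f,[(316,228)],.055))[0]; print(k-p)
cv2.imwrite('pics/w17z.png',cv2.resize(f['pixels'][80:260,40:360,::-1],None,fx=2.5,fy=2.5,interpolation=cv2.INTER_CUBIC))
"
```

```text
t 20.5 pos [0.4736 0.0517 0.0411] rpy [ 3.141 -0.    -1.768] F [-4.5 -2.6  3.4] w 0.001
[-27.18529605 -62.24589761] 260.443407433821
[ -7.96644086 -65.46982673]
```

View pics/w17z.png

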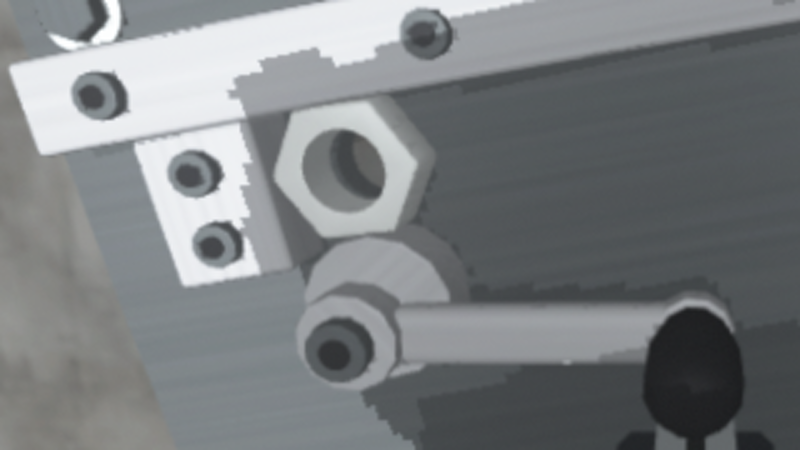

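Emit:
move_arm:
  steps: [1,0,-0.03,0,-0.013,1,0.01,-0.06,0,-0.025,1,0.01,-0.06,0,-0.025]

```text
clock: 20.75
position: [0.4754, 0.051, 0.041]
tool_rot: [3.141, -0.0, -1.742]
contact_force: [-2.8, -1.7, 1.2]
width: -0.001
```

Emit:
move_arm:
  steps: [1,0,0,0,0,1,0,-0.03,0,-0.013,1,0,-0.03,0,-0.013]

```text
clock: 21.0
position: [0.4765, 0.0509, 0.041]
tool_rot: [3.142, -0.0, -1.729]
contact_force: [-3.2, -2.6, -0.2]
width: -0.001
```

```bash
python3 -c "
from h import *
f=grab('wrist','w18'); s=state()
d=wj(s['position'])-[-3.5,59.3]; print(np.degrees(np.arctan2(d[1],d[0]))%360+np.degrees(np.arctan(16.5/66)))
cv2.imwrite('pics/w18z.png',cv2.resize(f['pixels'][80:260,40:360,::-1],None,fx=2.5,fy=2.5,interpolation=cv2.INTER_CUBIC))
"
```

```text
t 21.05 pos [0.4765 0.0509 0.0409] rpy [ 3.142 -0.    -1.73 ] F [-4.1 -2.6 -0.2] w -0.001
262.8842062284131
```

View pics/w18z.png

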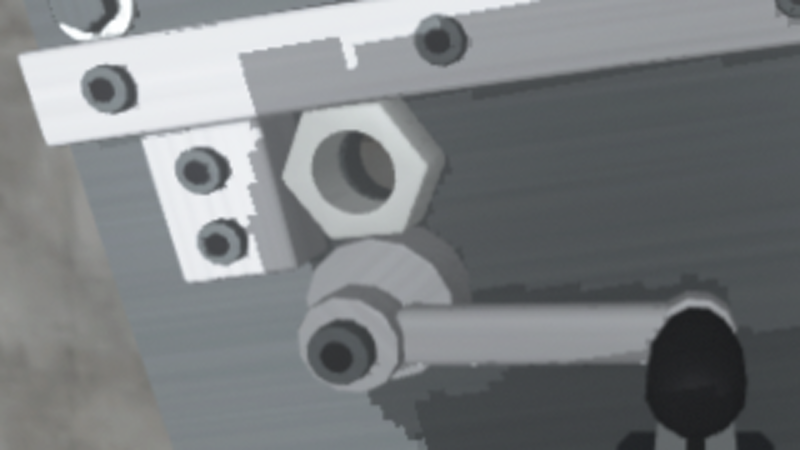

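Emit:
move_arm:
  steps: [1,0,-0.03,0,-0.013,1,0,-0.05,0,-0.02,1,0,-0.05,0,-0.02]

```text
clock: 21.3
position: [0.4779, 0.0507, 0.0409]
tool_rot: [3.141, -0.0, -1.71]
contact_force: [-4.4, -3.2, -0.1]
width: 0.002
```

```bash
python3 -c "
from h import *
f=grab('wrist','w19'); s=state()
d=wj(s['position'])-[-3.5,59.3]; print(np.degrees(np.arctan2(d[1],d[0]))%360+np.degrees(np.arctan(16.5/66)), s['ft_torque'].round(2))
"
```

```text
t 21.35 pos [0.4779 0.0508 0.041 ] rpy [ 3.141 -0.    -1.71 ] F [-3.1 -1.8 -0.2] w -0.001
264.1029167477198 [-0.44  0.63 -0.02]
```

```bash
python3 -c "
from h import *
for n in ('w16','w17','w18','w19'):
    f=load(n); g=cv2.cvtColor(f['pixels'],cv2.COLOR_RGB2GRAY).astype(float)
    out=[]
    for lo,hi,sg in ((192,212,1),(215,234,-1)):
        pts=[]
        for u in range(222,292,4):
            col=g[lo:hi,u]; d=np.gradient(col)*sg; k=np.argmax(d); pts.append((u,lo+k))
        pts=np.array(pts,float); W=wj(onz(f,pts,.033)); v=cv2.fitLine(W.astype(np.float32),cv2.DIST_HUBER,0,.01,.01).ravel()
        out.append(np.degrees(np.arctan2(v[1],v[0]))%180+180)
    # rail reference from same image: rail inner upper edge skipped
    print(n,np.round(out,1))
im=load('w19')['pixels']; cv2.imwrite('pics/w19z.png',cv2.resize(im[80:260,40:360,::-1],None,fx=2.5,fy=2.5,interpolation=cv2.INTER_CUBIC))
"
```

```text
w16 [251.3 250.7]
w17 [260.7 260.8]
w18 [262.9 263. ]
w19 [265.6 265.2]
```

View pics/w19z.png

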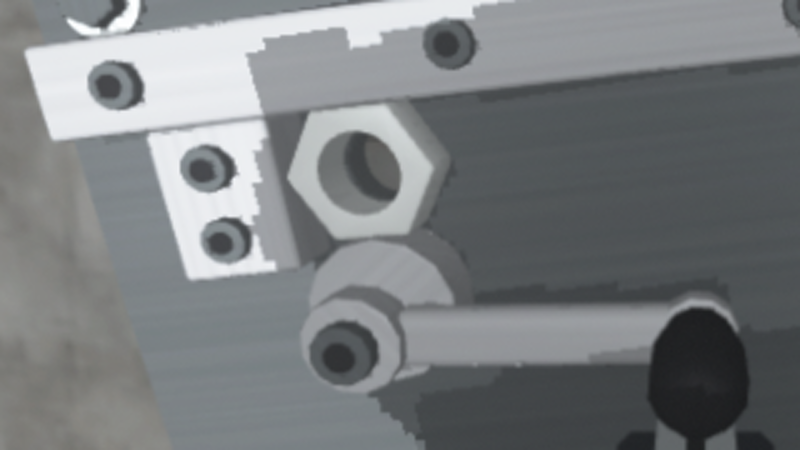

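Emit:
move_arm:
  steps: [1,0,-0.03,0,-0.015,1,0,-0.06,0,-0.03,1,0,-0.06,0,-0.03]

```text
clock: 21.6
position: [0.4798, 0.0505, 0.041]
tool_rot: [3.142, 0.0, -1.679]
contact_force: [-2.8, -2.1, -1.1]
width: -0.004
```

Emit:
move_arm:
  steps: [1,-0.01,-0.03,0,-0.015,1,-0.01,-0.06,0,-0.03,1,-0.01,-0.06,0,-0.03]

```text
clock: 21.85
position: [0.4816, 0.0506, 0.0411]
tool_rot: [-3.142, -0.0, -1.649]
contact_force: [-4.0, -2.6, -0.4]
width: 0.002
```

```bash
python3 -c "
from h import *
f=grab('wrist','w20'); s=state(); im=f['pixels']; grab('side','side20')
cv2.imwrite('pics/w20z.png',cv2.resize(im[100:240,100:260,::-1],None,fx=4.5,fy=4.5,interpolation=cv2.INTER_CUBIC))
cv2.imwrite('pics/w20s.png',cv2.resize(load('side20')['pixels'][150:220,220:330,::-1],None,fx=7,fy=7,interpolation=cv2.INTER_CUBIC))
"
```

```text
t 21.9 pos [0.4816 0.0506 0.0411] rpy [-3.142 -0.    -1.65 ] F [-3.7 -2.9 -0.6] w -0.001
```

View pics/w20z.png

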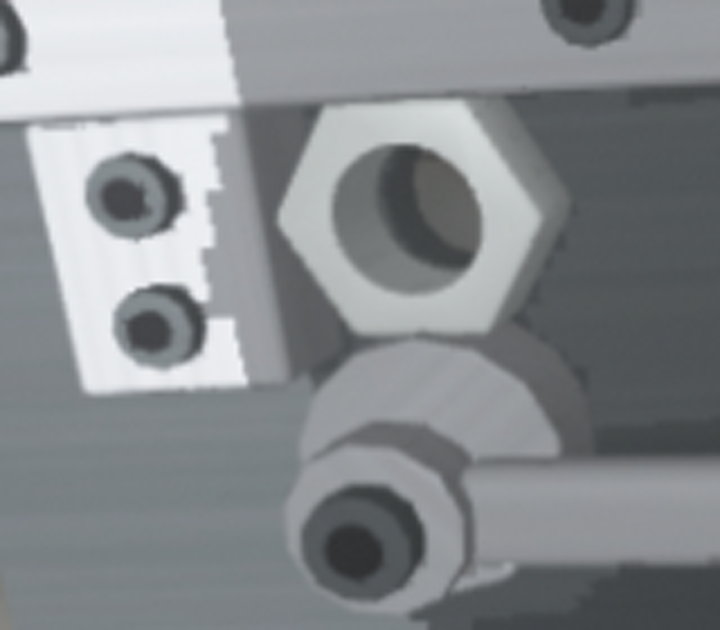

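View pics/w20s.png

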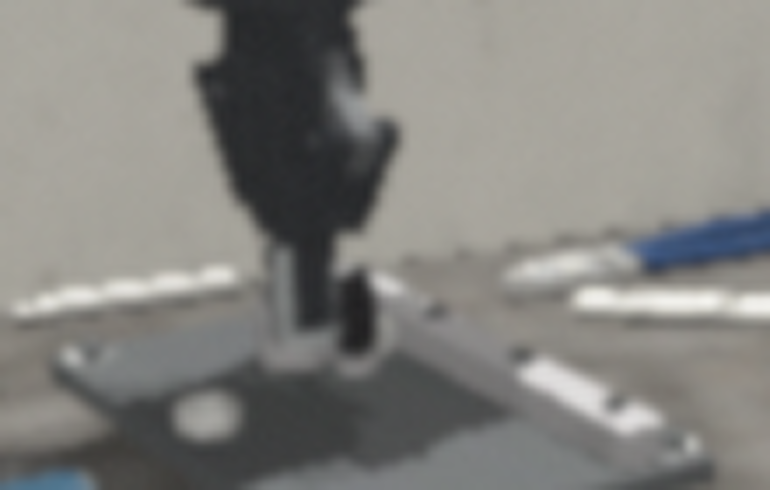

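View pics/w20.png

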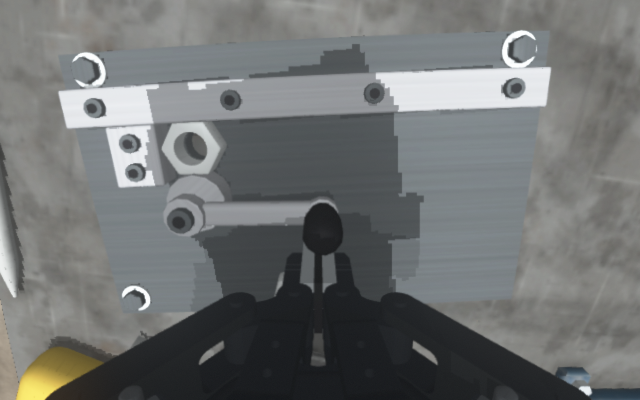

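```bash
python3 -c "
from h import *
f=load('w20'); Z=lambda u,v:(100+(u+.5)/4.5-.5,100+(v+.5)/4.5-.5)
W=lambda u,v,z:wj(onz(f,[Z(u,v)],z))[0].round(1)
print('nut corners',W(278,215,.023),W(543,215,.023)); print('stop edge',W(238,105,.026),W(260,215,.026),W(290,378,.026))
print('rail inner top edge',W(245,105,.026),W(700,88,.026),'nut far flat',W(320,103,.023),W(465,98,.023),'near flat',W(360,332,.023),W(490,330,.023))
print('nut hole',W(407,218,.023),'pivot',W(353,550,.041))
f=load('w12'); Z=lambda u,v:(220+(u+.5)/3.7-.5,120+(v+.5)/3.7-.5)
print('w12 stop edge', W(355,440,.026),W(452,370,.026),'nut corner by stop',W(400,412,.023),W(428,358,.023),W(340,412,.023),W(310,360,.023), W(335,312,.023),W(395,312,.023))
"
```

```text
nut corners [31.  69.1] [29.6 40.2]
stop edge [43.2 69.9] [31.6 69.6] [13.5 69.7]
rail inner top edge [43.1 69.1] [42.5 21.4] nut far flat [42.7 62.5] [42.4 46.9] near flat [17.6 62.3] [17.2 47.7]
nut hole [30. 55.] pivot [-1.1 59.1]
w12 stop edge [41.7 69.6] [11.7 65.2] nut corner by stop [28.8 69.8] [15.7 60.6] [41.8 62.3] [41.1 46.6] [29.5 38.8] [16.8 46.1]
```

```bash
cat >> h.py <<'E'
def lever(f):
    g=cv2.cvtColor(f['pixels'],cv2.COLOR_RGB2GRAY).astype(float); out=[]
    for lo,hi,sg in ((192,212,1),(215,234,-1)):
        pts=[]
        for u in range(222,292,4):
            d=np.gradient(g[lo:hi,u])*sg; pts.append((u,lo+np.argmax(d)))
        v=cv2.fitLine(wj(onz(f,np.array(pts,float),.033)).astype(np.float32),cv2.DIST_HUBER,0,.01,.01).ravel()
        out.append(np.degrees(np.arctan2(v[1],v[0]))%180+180)
    return np.round(out,1)
def avgF(n=6):
    return np.mean([(arm.grab_frame("side"),arm.sense()["contact_force"])[1] for _ in range(n)],0).round(2)
E
python3 -c "
from h import *
print(lever(load('w20')),avgF(),arm.sense()['joint_torque'].round(1))"
```

```text
[267.3 267.6] [-3.5  -2.06 -0.1 ] [  0.8 -42.8  47.9  -1.4   0.5  -0. ]
```

Emit:
move_arm:
  steps: [1,-0.01,-0.04,0,-0.02,1,-0.02,-0.08,0,-0.04,1,-0.03,-0.12,0,-0.06,1,-0.03,-0.12,0,-0.06]

```text
clock: 22.58
position: [0.4852, 0.0511, 0.0411]
tool_rot: [3.141, -0.0, -1.588]
contact_force: [-4.7, -2.9, 1.0]
width: -0.003
```

```bash
python3 -c "
from h import *
f=grab('wrist','w21');print(lever(f),avgF(3));state()"
```

```text
[271. 271.] [-4.27 -3.16  0.36]
t 22.78 pos [0.4852 0.0512 0.0411] rpy [ 3.142 -0.    -1.59 ] F [-4.5 -3.   0.7] w -0.001
```

```bash
python3 -c "
from h import *
f=load('w21'); im=f['pixels']
cv2.imwrite('pics/w21z.png',cv2.resize(im[100:240,110:270,::-1],None,fx=4.5,fy=4.5,interpolation=cv2.INTER_CUBIC))
"
```

```text
(no output)
```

View pics/w21z.png

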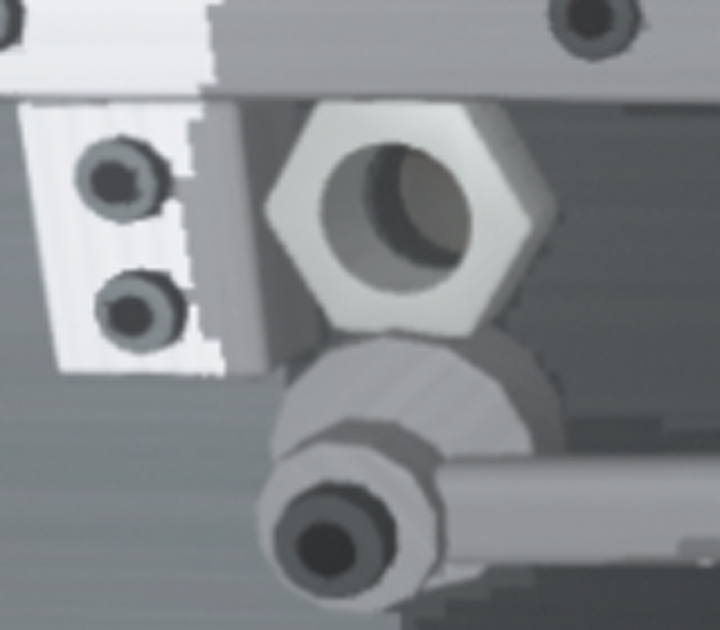

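Emit:
move_arm:
  steps: [1,0,-0.04,0,-0.02,1,0,-0.08,0,-0.04,1,0,-0.08,0,-0.04]

```text
clock: 23.03
position: [0.4875, 0.051, 0.0411]
tool_rot: [3.141, -0.0, -1.548]
contact_force: [-5.2, -4.0, 0.9]
width: -0.001
```

```bash
python3 -c "
from h import *
f=grab('wrist','w22');print(lever(f),avgF(3));state()"
```

```text
[273.5 273.3] [-4.06 -3.62  0.95]
t 23.23 pos [0.4875 0.0511 0.0411] rpy [ 3.141 -0.    -1.55 ] F [-4.6 -4.2  0.9] w 0.002
```

Emit:
move_arm:
  steps: [1,0,0.05,0,0,1,0,0.2,0,0,1,0,0.5,0,0,1,0,0.8,0,0,1,0,0.8,-1,0,1,0,0.8,-2,0,1,0,0.8,-3.2,0,1,0,0.8,-4.5,0,1,0,0.8,-4.5,0,1,0,0.8,-4.5,0]

```text
clock: 24.07
position: [0.4641, 0.051, 0.1787]
tool_rot: [-3.137, 0.001, -1.55]
contact_force: [0.5, -0.8, -0.8]
width: 0.002
```

```bash
python3 -c "
from h import *
f=grab('wrist','w23');state(); grab('top','top23')
"
```

```text
t 24.12 pos [0.4635 0.0509 0.1768] rpy [-3.14  0.   -1.55] F [ 0.1  0.5 -0.1] w 0.002
```

View pics/w23.png

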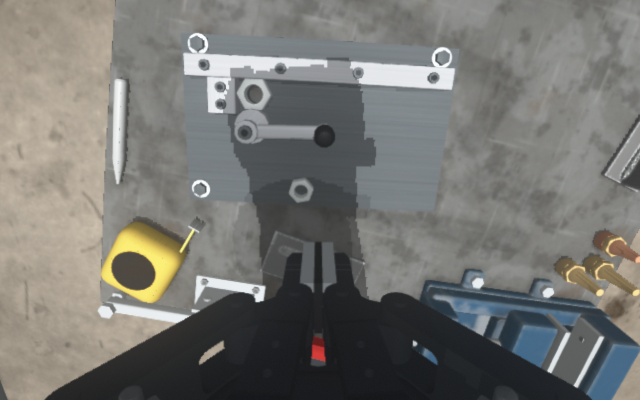

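The arm is clear. The picture shows the nut at (254,95) in the corner, the lever pointing right with its knob at (324,136), and the smaller nut at (301,190). I check these numerically.

```bash
python3 -c "
from h import *
f=load('w23'); im=f['pixels']
cv2.imwrite('pics/w23z.png',cv2.resize(im[50:150,195:345,::-1],None,fx=5,fy=5,interpolation=cv2.INTER_CUBIC))
W=lambda u,v,z:wj(onz(f,[(u,v)],z))[0].round(1)
p=W(245,132,.041); print('nut',W(254.5,95,.023),'pivot',p,'knob-piv',W(324,136,.06)-p,'nut1',W(301,190,.02),'rail',W(350,85,.026))
t=load('top23'); cv2.imwrite('pics/t23z.png',cv2.resize(t['pixels'][180:245,235:335,::-1],None,fx=8,fy=8,interpolation=cv2.INTER_CUBIC))
"
```

```text
nut [28.9 53.2] pivot [-0.7 57.8] knob-piv [  2.8 -65.2] nut1 [-54.8  10.1] rail [ 41.5 -27.5]
```

View pics/w23z.png

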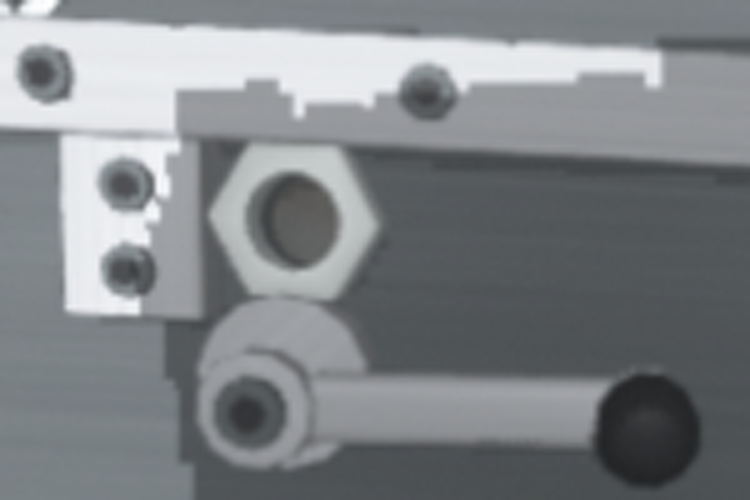

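```bash
python3 -c "
from h import *
state(); print(arm.finish_job())"
```

```text
t 24.17 pos [0.463  0.0508 0.1756] rpy [ 3.141  0.    -1.55 ] F [-0.5  0.  -0.8] w -0.0
the job is handed in; nothing more can be done
None
```

The larger nut sits in the corner over the bolt hole and the cam is closed on it. I handed the job in at 24.2 s, with the arm clear of everything.

**What I did:**
- I pushed the nut across to the rail with the shut fingertips until it pressed on the rail with about 11 N.
- I slid it along the rail, pressing on its slanted flat so it stayed against the rail, until it met the end stop with about 7 N.
- About 16 mm before the stop I let go of the nut for a moment. I backed off 5 mm and moved the fingers over so they would not brush the cam, then carried on.
- With the nut home, I turned the lever round by its knob.

**Last checks:**
- **Nut position:** the final picture shows it flat on the rail with a corner at the stop and the hole visible through it. Measured from the lever pivot it is at (29.6, -4.6) mm, against a nominal (30.5, -4.3).
- **Lever:** it stayed put after I released it, at about 272°.
- **Smaller nut:** within measuring error of where it started.

**What disagreed:**
- **Lever travel:** resistance started later than stated, near 258°. It dipped once around 262°. I finished at about 2.3 rad instead of about 2.1.
- **Knob force:** it was only 4–5 N along the push and about 5.5–6.5 N in total, short of the stated 7 N. So tightness rests on the picture and on the lever holding, not on a clear 7 N reading.
- **Camera offset:** the wrist camera read the jig about 2 mm farther from the robot than the top camera did. I relied on the top camera and on contact.

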